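Fetch the packing plate from behind the spare tooling

ROBOT

A 6-joint arm with a two-finger parallel gripper is mounted at the origin on a cart in front of the work surface, level with it; the furniture and walls round the work are solid. World frame = base frame: x ahead of the robot, y to its left, z up, the work surface at z = 0. Lengths are in m, angles in rad, forces in N, time in s.
With the tool pointing down it reaches from about 0.25 to 0.725 m from the base axis. Payload 4 kg.
Tool frame: the origin (TCP) lies midway between the tips of the shut fingers; the grasp point (between the pads) lies 19 mm behind it; z points along the fingers, y is the line along which they close (so a half turn about z gives the same grasp; the last joint's range is limited). The gripper opens to 85 mm and grips with 20 to 120 N. Pads are 22 mm wide; open, the fingers measure 114 mm over their backs; the gripper's body (76 mm by 85 mm) begins 54 mm behind the grasp point. The pads swing forward as they close: fully open they stand 13 mm farther back than shut.
Start: joints at [1.334, 0.241, 0.005, 1.335, 0, 1.571], TCP at [0.117, 0.486, 0.198] pointing down, gripper open.
Joint ranges: [-2.72, 2.72], [-1.05, 1.87], [-1.09, 1.28], [-1.99, 2.15], [-1.42, 1.44], [-3.14, 3.14]. Speed limits (rad/s): [2.79, 2.79, 3.14, 3.14, 3.14, 3.14].

INTERFACE

Orientations are given as a unit quaternion [x, y, z, w].
In Python, from workcell import bot gives the robot as it stands. The module is installed in compiled form; this text tells all that it offers.
- The arm moves only by the tool jog_arm, never from a script. Its argument "deltas" is a list of rows, each an object with "fingers": the opening, from 0 (shut) to 1 (fully open); "delta_pos": the shift along the tool's x, y, z normalised to -1 to 1, where 1 is 300 mm, a list of three; "yaw": the turn about the tool's z normalised to -1 to 1, where 1 is pi/4 rad. A call has 1 to 12 rows; each row is the pose to reach, as a shift and turn from the pose commanded when the call began, along the tool's axes at that moment; what a row does not reach only later rows make up. A row lasts 1/10 s, in which the tool goes at most 50 mm and 8.59 degrees, less where a joint would pass 70% of its speed; a pose out of reach is approached as far as the arm can. A call with a number of a shift or a turn outside -1 to 1 is refused whole. A call with a gripper value outside its range is refused whole. The fingers move at their own pace and stop on an object; the grip force is fixed at half the most. Time passes only in rows, so rows that repeat a pose let the fingers close. It gives the time, the measured TCP pose, the force, the opening and the grip force at its end, in the units of the state.
- bot.get_obs(): the state, without advancing time (a new reading comes with each control period).
- bot.camera(name): name is "scene" or "side" or "wrist"; returns a dict with "image" (420x560x3 uint8, red, green, blue), "range_z" (420x560 float32, m along the optical axis (not along the pixel's ray), 0 where there is no reading), "fx", "fy", "cx", "cy" (pixels), "distortion" ([k1, k2, p1, p2, k3] as OpenCV has them; the pictures are not rectified), "rvec" (rotation vector, rad) and "tvec" (3), from world to camera coordinates, as OpenCV has them. Camera axes: x right, y down, z forward; pixel columns grow to the right and rows downward; lengths in m; the calibration is good to about 2 mm. A picture is of the moment at which its call begins.
- bot.job_done(): hands the job in; it is judged then, once.
The state is a dict: "clock": time; "joint_pos": joint angles; "joint_vel": joint speeds; "tau": joint torques, N m; "eef_pos": TCP position; "tool_rot": TCP orientation; "ft_force": force on the tool from outside, world axes, zero at the start; "ft_torque": the same for the moment, N m; "grip_width": finger opening in m; "grasp_force": force on a finger pad.
Only numpy, scipy, OpenCV 4.12 (cv2) and the standard library are available. Lean on these libraries where they do the work, as an engineer would, in place of code of your own. Each camera call takes 0.05 s, during which the arm holds its last target. There are 200 camera calls.

TASK

The steel packing plate lies at the back of the tool lane behind the spare punch and the spare anvil: clear both blocks to the rubber side mat, slide the plate along the lane until its leading end projects over the lane's front edge (its right-hand end), then lift it off and lay it flat, centred and lengthwise on the raised pad of the die seat. Then put the punch and the anvil back upright in the lane, each where it stood before. Leave the terminal tin, the wire spool and the tape roll alone.

Things in the scene. Friction and masses are not known exactly. Their poses are not given: they have to be found in the camera images.
- tool_lane: Wooden tool lane, fixed, open at both ends. Origin: centre of its underside; it runs along its y: front edge (robot's right) at y = -120 mm, back edge at +120. Deck top at z = 24 mm, between two rails 8 mm thick, tops at z = 32 mm, 56 mm apart. Plate at the back (centre near y = +58, free deck behind it); punch and anvil before it (centres near y = -22 and -82), either one first.
- packing_plate: Loose flat steel plate 50 x 80 x 6 mm (x, y, z), two 9 mm holes, 0.16 kg; origin: centre of its underside; y along the lane. Too snug between the rails to grasp there. Slides when pushed on its back (+y) edge by closed fingertips just above the deck. It stays on the deck until about 40 mm project over the front; grip the projecting part across the 50 mm.
- spare_punch: Spare punch, loose light grey block 30 x 60 x 22 mm (x, y, z), 0.13 kg, two small dark holes in its top; origin: centre of its underside; long side y along the lane. Grasp across the 30 mm side, above the rails.
- spare_anvil: Spare anvil, loose, dark block 24 x 34 x 30 mm (x, y, z), one small hole in its top; origin at the centre of its underside; its y side lies along the lane. Grasp across the 24 mm side, above the rails.
- side_mat: Mid-grey rubber parts mat, fixed, 85 x 150 x 4 mm (x, y, z) with a thin light border: the side area. Origin at the centre of its underside, long side along its y. It changes sides with the die seat.
- die_seat: Die seat, fixed dark steel: foot plate 84 x 124 x 6 mm (x, y, z) with a raised pad 40 x 80 mm in its middle, whose top is 26 mm above the bench. Origin at the centre of its underside, long side along its y.
- terminal_tin: Round shallow tin of terminals, 67 mm across, 22 mm high, loose bystander; origin at the centre of its underside.
- wire_spool: Spool of wire standing upright, 60 mm across, 40 mm high, loose bystander; origin at the centre of its underside.
- tape_roll: Black roll of tape lying flat, 62 mm across, 18 mm high, loose bystander; origin at the centre of its underside.
Not all that is in view belongs to the job. There is more than one size of the spare_anvil; the job needs the smaller.

How it is judged:
By the outcome, as a careful person would: the job done as asked, in the order asked, and still so for the second after the job is handed in, with the robot touching nothing.
It also fails if it takes over 115 s, if anything falls off the work surface, if the arm or the gripper's body presses on something with over 40 N, if the wrist force passes 120 N, or if a joint passes its speed limit or range.

## Working session

There is one attempt and no reset: what is moved stays moved. The work goes in short steps, Python scripts to look and compute and a tool call to move; the robot and the scene stay as the last step left them, time stands still between calls to the robot, and variables do not carry over. Pictures are saved under pics/ and viewed, at most 14 in all, crops included, and the job is handed in when it is done.

Besides the shell and the picture viewer there is one more tool, called after "Emit:" as name([rows], argument=value, ...), one row to a line, values as JSON. jog_arm: Moves the arm, as the interface text tells. Scaled input: -1 to 1 covers 300 mm each way for a shift and pi/4 rad each way for a turn. Its arguments: {"type":"object","properties":{"deltas":{"type":"array","items":{"type":"object","properties":{"fingers":{"type":"number"},"delta_pos":{"type":"array","items":{"type":"number"}},"yaw":{"type":"number"}}}}},"required":["deltas"]}

```bash
mkdir -p pics; cat > h.py <<'E'
import numpy as np, cv2
from workcell import bot
def cam(n,f=None):
    c=bot.camera(n); c['R']=cv2.Rodrigues(np.array(c['rvec'],float))[0]; c['t']=np.array(c['tvec'],float).ravel()
    c['K']=np.array([[c['fx'],0,c['cx']],[0,c['fy'],c['cy']],[0,0,1.]]); c['d']=np.array(c['distortion'],float)
    if f: cv2.imwrite('pics/'+f,c['image'][:,:,::-1])
    return c
def ray(c,px,z):
    "pixels (N,2) -> world points on plane z"
    u=cv2.undistortPoints(np.array(px,float).reshape(-1,1,2),c['K'],c['d']).reshape(-1,2)
    r=np.c_[u,np.ones(len(u))]@c['R']; o=-c['R'].T@c['t']
    return o+r*((z-o[2])/r[:,2])[:,None]
def cloud(c):
    "world point per pixel from depth"
    h,w=c['range_z'].shape; g=np.stack(np.meshgrid(np.arange(w),np.arange(h)),-1).reshape(-1,1,2).astype(float)
    u=cv2.undistortPoints(g,c['K'],c['d']).reshape(-1,2); Z=c['range_z'].reshape(-1,1)
    P=(np.c_[u,np.ones(len(u))]*Z-c['t'])@c['R']; P[Z[:,0]==0]=np.nan
    return P.reshape(h,w,3)
def proj(c,P): return cv2.projectPoints(np.array(P,float).reshape(-1,1,3),c['R'],c['t'],c['K'],c['d'])[0].reshape(-1,2)
E
python3 - <<'E'
from h import *
for n in ('scene','side'):
    c=cam(n,n+'0.png'); print(n,-c['R'].T@c['t'])
o=bot.get_obs(); print(o['eef_pos'],o['tool_rot'],o['clock'],o['grip_width'])
E
```

```text
scene [-0.09319642  0.25627909  0.56861293]
side [ 0.43150318 -0.92350893  0.5723597 ]
[0.11713832 0.48540358 0.19678654] [ 1.18131094e-01  9.92997526e-01 -9.71991042e-04 -1.10737678e-04] 0.1 0.08560976741485003
```

View pics/scene0.png

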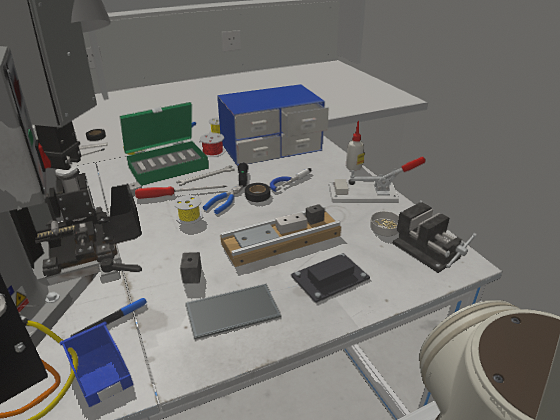

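View pics/side0.png

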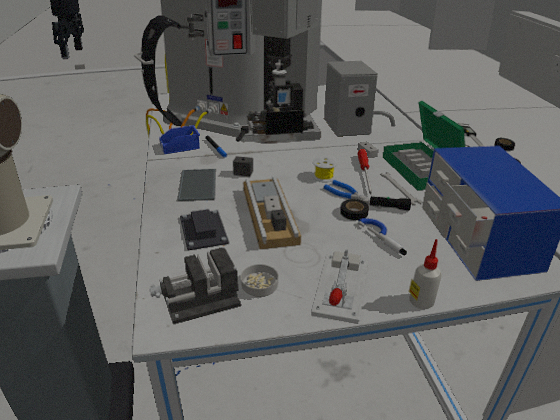

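Scene: the lane is around (280,237), with the plate (255,235), the punch (290,222) and a dark block (315,213). The mat is at (235,310), the die seat at (330,277), the tin at (385,222), the spool at (188,210) and the tape at (258,190). 
Anvil candidates: the dark block in the lane at scene (315,213) / side (278,215), and the free-standing dark block at scene (190,267) / side (243,166). The one in the lane looks smaller; I'll check the sizes and an enlarged crop.

```bash
cat > m.py <<'E'
from h import *
def rect(P,m):
    "min-area rect of masked world points: centre xy, sizes, yaw of long side(deg), z"
    Q=P[m]; (x,y),(w,h),a=cv2.minAreaRect((Q[:,:2]*1000).astype(np.float32))
    if w>h: a-=90; w,h=h,w     # long side h, direction = a+90
    return np.round([x,y,w,h,a,np.median(Q[:,2])*1000,len(Q)],1)
E
python3 - <<'E'
from m import *
for n in ('scene','side'):
    c=cam(n); P=cloud(c); x,y,z=P[...,0],P[...,1],P[...,2]; I=c['image'].astype(int)
    hsv=cv2.cvtColor(c['image'],cv2.COLOR_RGB2HSV)
    box=lambda pts: None
    for nm,(u,v),tol in [('mat',(235,310),.003),('pad',(330,272),.004),('plate',(255,235),.003),('punch',(290,222),.004),('anvil',(314,211),.004),('big',(190,258),.004),('deck',(326,228),.003)] if n=='scene' else [('mat',(198,184),.003),('pad',(204,224),.004),('plate',(265,193),.003),('punch',(270,207),.004),('anvil',(278,211),.004),('big',(243,160),.004),('deck',(285,238),.003)]:
        p=P[v,u]; col=I[v,u]
        m=(np.abs(z-p[2])<tol)&(np.abs(I-col).sum(-1)<45)&(np.hypot(x-p[0],y-p[1])<.13)
        k,l=cv2.connectedComponents(m.astype(np.uint8),connectivity=4)
        print(n,nm,np.round(p*1000),col,rect(P,l==l[v,u]) if l[v,u] else 'x')
    if n=='scene': a=c['image'][180:340,170:370]
    else: b=c['image'][140:270,170:330]
A=cv2.resize(a,(640,512),interpolation=cv2.INTER_CUBIC);cv2.imwrite('pics/cropA.png',A[:,:,::-1])
B=cv2.resize(b,(720,585),interpolation=cv2.INTER_CUBIC);cv2.imwrite('pics/cropB.png',B[:,:,::-1])
E
```

```text
scene mat [433.  97.   5.] [101 102 102] [ 437.7   97.7   84.7  144.    -4.8    4.6 2731. ]
scene pad [426. -85.  29.] [65 63 65] [440.2 -95.2  40.   79.1   6.3  26.6 472. ]
scene plate [585.  -4.  32.] [135 137 136] [ 5.843e+02 -6.400e+00  5.700e+01  8.000e+01  3.000e-01  3.050e+01
  5.320e+02]
scene punch [576. -78.  47.] [167 163 155] [588.4 -85.8  26.8  59.4   1.   46.5 152. ]
scene anvil [ 581. -136.   55.] [82 78 75] [ 590.8 -141.7   22.    31.3    9.1   54.6   75. ]
scene big [558. 137.  41.] [44 42 40] [556.4 138.6   5.7   9.9  75.9  40.6  12. ]
scene deck [ 552. -149.   26.] [97 98 99] [ 551.1 -140.2    4.6   82.2    1.1   27.4   65. ]
side mat [441.  97.   3.] [61 70 67] [438.4  99.   84.6 150.7  -5.4   3.1 989. ]
side pad [ 444. -108.   23.] [48 47 50] [442.6 -97.2  39.4  80.8   5.7  24.8 403. ]
side plate [586. -19.  30.] [110 113 113] [587.3  -4.6  48.2  81.5   0.7  29.1 278. ]
side punch [ 582. -100.   45.] [123 117 116] [589.3 -82.8  28.2  60.2  -2.6  44.9 172. ]
side anvil [ 593. -132.   54.] [60 56 57] [ 590.2 -141.    23.2   37.6    4.2   52.8   95. ]
side big [557. 137.  38.] [34 34 35] [557.6 142.4   5.   22.3  -7.2  38.4   9. ]
side deck [ 598. -181.   21.] [83 64 40] [ 598.  -171.1   24.4   60.3  -89.9   20.9   77. ]
```

View pics/cropA.png

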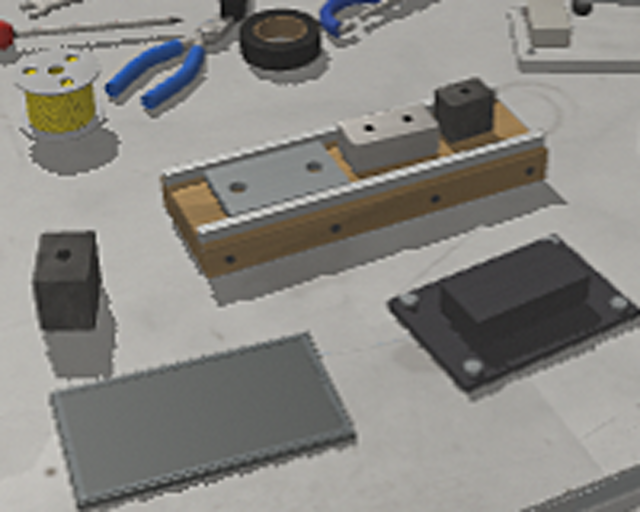

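View pics/cropB.png

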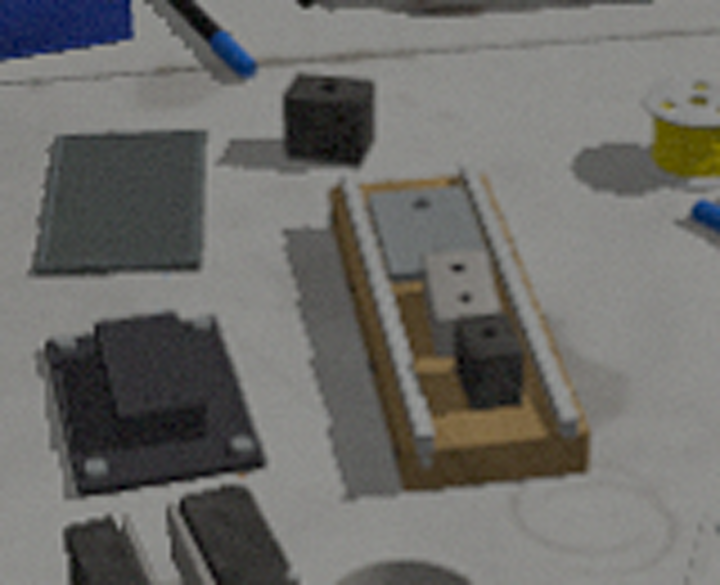

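The lane block (crop A 463,110) is 24x34 with its top 30 mm above the deck, so it is the small anvil the job needs. The free block at crop A (67,280) has its top at 40 mm, so it is the larger one and stays put. Now I move above the lane for a closer look.

```bash
cat > go.py <<'E'
import sys; from h import *
def go(x,y,z,ang,o=None):
    "world target TCP (mm) and tool-y angle (deg, mod 180) -> jog units from present pose"
    o=bot.get_obs(); from scipy.spatial.transform import Rotation as R
    M=R.from_quat(o['tool_rot']).as_matrix(); p=np.array(o['eef_pos'])
    a=np.degrees(np.arctan2(M[1,1],M[0,1])); dy=-((ang-a+90)%180-90)
    d=M.T@(np.array([x,y,z])/1000-p)/.3
    print('pos',np.round(p*1000,1),'yA %.2f'%a,'delta',np.round(d,4),'yaw %.4f'%(dy/45),'rows',int(np.ceil(max(np.linalg.norm(d)*6,abs(dy)/8.59))),'w %.4f'%o['grip_width'],'t',o['clock'],'tilt',np.round(M[:2,2],4))
if __name__=='__main__': go(*map(float,sys.argv[1:]))
E
python3 go.py 360 250 290 40; python3 go.py 520 -70 290 1.5
```

```text
pos [117.2 485.6 197. ] yA 76.43 delta [-0.971  -0.5741 -0.3091] yaw 0.8096 rows 8 w 0.0855 t 0.2 tilt [-0.0003 -0.0013]
pos [117.2 485.6 197. ] yA 76.43 delta [-1.7397 -1.4859 -0.308 ] yaw 1.6652 rows 14 w 0.0855 t 0.2 tilt [-0.0003 -0.0013]
```

Emit:
jog_arm([
  {"delta_pos": [-0.97,-0.574,-0.31],"yaw": 0.81,"fingers": 1},
  {"delta_pos": [-0.97,-0.574,-0.31],"yaw": 0.81,"fingers": 1},
  {"delta_pos": [-0.97,-0.574,-0.31],"yaw": 0.81,"fingers": 1},
  {"delta_pos": [-0.97,-0.574,-0.31],"yaw": 0.81,"fingers": 1},
  {"delta_pos": [-0.97,-0.574,-0.31],"yaw": 0.81,"fingers": 1},
  {"delta_pos": [-0.97,-0.574,-0.31],"yaw": 0.81,"fingers": 1},
  {"delta_pos": [-0.97,-0.574,-0.31],"yaw": 0.81,"fingers": 1},
  {"delta_pos": [-0.97,-0.574,-0.31],"yaw": 0.81,"fingers": 1},
  {"delta_pos": [-0.97,-0.574,-0.31],"yaw": 0.81,"fingers": 1},
  {"delta_pos": [-0.97,-0.574,-0.31],"yaw": 0.81,"fingers": 1},
])

```text
clock: 1.2
eef_pos: [0.359, 0.2507, 0.2901]
tool_rot: [0.422, 0.906, -0.0, -0.001]
ft_force: [-0.0, 0.3, -0.2]
grip_width: 0.0853
grasp_force: 0.0
```

```bash
python3 go.py 520 -40 290 1.5
```

```text
pos [359.  250.7 290.1] yA 40.03 delta [-1.0873e+00 -2.1220e-01 -2.0000e-04] yaw 0.8561 rows 7 w 0.0853 t 1.2 tilt [-0.0013 -0.0003]
```

Emit:
jog_arm([
  {"delta_pos": [-1,-0.2,0],"yaw": 0.85,"fingers": 1},
  {"delta_pos": [-1,-0.2,0],"yaw": 0.85,"fingers": 1},
  {"delta_pos": [-1,-0.2,0],"yaw": 0.85,"fingers": 1},
  {"delta_pos": [-1,-0.2,0],"yaw": 0.85,"fingers": 1},
  {"delta_pos": [-1,-0.2,0],"yaw": 0.85,"fingers": 1},
  {"delta_pos": [-1,-0.2,0],"yaw": 0.85,"fingers": 1},
  {"delta_pos": [-1,-0.2,0],"yaw": 0.85,"fingers": 1},
  {"delta_pos": [-1,-0.2,0],"yaw": 0.85,"fingers": 1},
])

```text
clock: 2.0
eef_pos: [0.5064, -0.0175, 0.2894]
tool_rot: [0.696, 0.718, -0.001, -0.001]
ft_force: [0.2, 0.7, -0.4]
grip_width: 0.0855
grasp_force: 0.0
```

```bash
python3 - <<'E'
from h import *
c=cam('wrist','w1.png'); P=cloud(c); o=bot.get_obs()
print(np.round(-c['R'].T@c['t'],3),o['eef_pos'])
for p in [(280,210),(100,100),(460,100),(100,330),(460,330)]: print(p,np.round(P[p[1],p[0]],3))
E
```

```text
[0.506 0.052 0.466] [ 0.50599142 -0.01650024  0.28984352]
(280, 210) [ 0.523 -0.07  -0.001]
(100, 100) [ 0.112  0.104 -0.276]
(460, 100) [0.751 0.097 0.04 ]
(100, 330) [ 0.457 -0.007  0.388]
(460, 330) [ 0.568 -0.008  0.382]
```

View pics/w1.png

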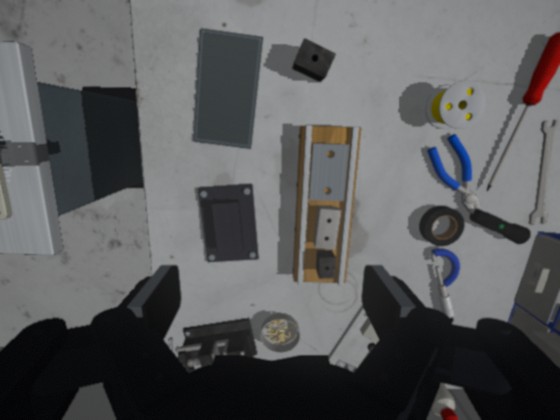

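The wrist view shows the whole job: lane (328,203), plate (328,170), punch (327,225), anvil (327,263), mat (228,88) and die seat (228,222). I'll measure in this view by masks and rays.

```bash
python3 - <<'E'
from h import *
c=cam('wrist'); I=c['image'].astype(int); hsv=cv2.cvtColor(c['image'],cv2.COLOR_RGB2HSV).astype(int)
for p in [(303,200),(353,200),(302,240),(328,170),(327,225),(326,268),(228,88),(228,222),(210,222),(328,203),(328,130),(270,200)]: print(p,I[p[1],p[0]],hsv[p[1],p[0]],end='; ')
print()
def comp(m,seed,nm,z):
    k,l,st,_=cv2.connectedComponentsWithStats(m.astype(np.uint8),connectivity=4)
    if not l[seed[1],seed[0]]: print(nm,'seed miss'); return
    cc=cv2.findContours((l==l[seed[1],seed[0]]).astype(np.uint8),cv2.RETR_EXTERNAL,cv2.CHAIN_APPROX_NONE)[0][0].reshape(-1,2)
    W=ray(c,cc,z)[:,:2]*1000; (x,y),(w,h),a=cv2.minAreaRect(W.astype(np.float32))
    if w>h: a-=90; w,h=h,w
    print(nm,'c %.1f %.1f size %.1f %.1f yaw %.2f'%(x,y,w,h,a))
def near(seed,t): return np.abs(I-I[seed[1],seed[0]]).sum(-1)<t
for nm,s,z,t in [('plate',(328,175),.030,40),('punch',(321,215),.046,50),('anvil',(321,270),.054,40),('mat',(228,88),.004,40),('pad',(228,222),.026,40),('foot',(208,230),.006,40)]:
    for tt in (t,t*1.5): comp(near(s,tt),s,nm,z)
bright=(hsv[...,2]>190)&(hsv[...,1]<30)
for u in (303,353):
  rows=[]
  for v in range(135,275,5):
    b=np.where(hsv[v,u-9:u+10,2]>0.9*hsv[v,u-9:u+10,2].max())[0]; rows.append((u-9+b.mean(),v))
  W=ray(c,rows,.032)*1000; f=np.polyfit(W[:,1],W[:,0],1); r=W[:,0]-np.polyval(f,W[:,1]); k=abs(r)<2; f=np.polyfit(W[k,1],W[k,0],1)
  print('rail x at y=-64: %.1f'%np.polyval(f,-64),'yaw',-np.degrees(f[0]),k.sum())
for u in (328,):
  print('wood col',[tuple(I[v,315]) for v in range(276,292,2)],[tuple(I[v,315]) for v in range(118,134,2)])
  print(np.round(ray(c,[(325,284),(330,125)],.024)*1000,1))
E
```

```text
(303, 200) [127 129 130] [100   6 130]; (353, 200) [126 106  80] [ 17  93 126]; (302, 240) [146 150 152] [100  10 152]; (328, 170) [103 109 112] [100  20 112]; (327, 225) [128 127 126] [ 15   4 128]; (326, 268) [38 37 37] [ 0  7 38]; (228, 88) [59 64 66] [99 27 66]; (228, 222) [48 48 52] [120  20  52]; (210, 222) [36 36 38] [120  13  38]; (328, 203) [133 105  64] [ 18 132 133]; (328, 130) [116  89  50] [ 18 145 116]; (270, 200) [145 146 147] [105   3 147]; 
plate c 588.4 -4.9 size 48.7 80.1 yaw -0.26
plate c 588.2 -65.5 size 61.2 228.3 yaw 0.29
punch c 591.0 -84.7 size 28.8 59.6 yaw -3.21
punch c 591.2 -84.6 size 29.5 60.4 yaw -2.54
anvil c 592.2 -136.9 size 33.8 50.8 yaw 4.14
anvil c 584.2 -100.3 size 51.4 122.1 yaw 0.22
mat c 439.3 101.8 size 84.1 146.6 yaw -5.43
mat c 439.4 101.5 size 85.1 148.3 yaw -5.43
pad c 445.1 -86.9 size 78.3 116.0 yaw 5.57
pad c 444.8 -86.6 size 79.3 117.3 yaw 5.51
foot c 442.3 -92.7 size 78.8 119.2 yaw 5.75
foot c 442.5 -93.1 size 80.8 120.4 yaw 5.59
rail x at y=-64: 556.8 yaw 0.13814560112157404 28
rail x at y=-64: 629.7 yaw 3.0093671999869205 14
wood col [(np.int64(131), np.int64(103), np.int64(65)), (np.int64(130), np.int64(102), np.int64(64)), (np.int64(131), np.int64(103), np.int64(65)), (np.int64(127), np.int64(111), np.int64(89)), (np.int64(137), np.int64(138), np.int64(137)), (np.int64(139), np.int64(140), np.int64(141)), (np.int64(139), np.int64(142), np.int64(142)), (np.int64(138), np.int64(140), np.int64(142))] [(np.int64(147), np.int64(150), np.int64(150)), (np.int64(149), np.int64(150), np.int64(152)), (np.int64(149), np.int64(150), np.int64(152)), (np.int64(140), np.int64(142), np.int64(143)), (np.int64(108), np.int64(98), np.int64(87)), (np.int64(122), np.int64(95), np.int64(53)), (np.int64(126), np.int64(97), np.int64(54)), (np.int64(126), np.int64(97), np.int64(56))]
[[ 598.7 -182.6   24. ]
 [ 586.    61.    24. ]]
```

```bash
python3 go.py 589 -70 190 0.3
```

```text
pos [505.9 -16.  290.2] yA 1.89 delta [-0.1892  0.2715  0.3335] yaw 0.0353 rows 3 w 0.0854 t 2.1 tilt [-0.0014  0.0007]
```

Emit:
jog_arm([
  {"delta_pos": [-0.19,0.271,0.333],"yaw": 0.035,"fingers": 1},
  {"delta_pos": [-0.19,0.271,0.333],"yaw": 0.035,"fingers": 1},
  {"delta_pos": [-0.19,0.271,0.333],"yaw": 0.035,"fingers": 1},
  {"delta_pos": [-0.19,0.271,0.333],"yaw": 0.035,"fingers": 1},
  {"delta_pos": [-0.19,0.271,0.333],"yaw": 0.035,"fingers": 1},
])

```text
clock: 2.6
eef_pos: [0.5886, -0.0703, 0.1898]
tool_rot: [0.705, 0.709, -0.001, -0.001]
ft_force: [-0.6, -0.0, -0.1]
grip_width: 0.0858
grasp_force: 0.0
```

```bash
python3 - <<'E'
from h import *
c=cam('wrist','w2.png')
cv2.imwrite('pics/w2c.png',cv2.resize(c['image'][20:400,180:380],(400,760)[:2] and (316,600),interpolation=cv2.INTER_CUBIC)[:,:,::-1])
np.save('w2.npy',c,allow_pickle=True)
E
python3 go.py 591 -141 100 0
```

```text
pos [589.1 -70.5 191.5] yA 0.31 delta [-0.2352  0.0049  0.305 ] yaw 0.0070 rows 3 w 0.0855 t 2.65 tilt [-0.      0.0004]
```

View pics/w2.png

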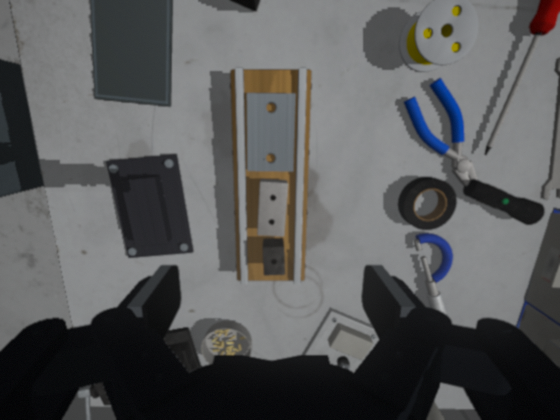

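Nearer view: lane rows 68–282, plate (270,132), punch (272,210), anvil (274,255), with rails at columns 240 and 302.

```bash
cat > meas.py <<'E'
from h import *
def comp(c,m,seed,nm,z):
    l=cv2.connectedComponents(m.astype(np.uint8),connectivity=4)[1]
    if not l[seed[1],seed[0]]: print(nm,'seed miss'); return
    cc=cv2.findContours((l==l[seed[1],seed[0]]).astype(np.uint8),cv2.RETR_EXTERNAL,cv2.CHAIN_APPROX_NONE)[0][0].reshape(-1,2)
    W=ray(c,cc,z)[:,:2]*1000; (x,y),(w,h),a=cv2.minAreaRect(W.astype(np.float32))
    if w>h: a-=90; w,h=h,w
    x0,y0,bw,bh=cv2.boundingRect(cc)
    print(nm,'c %.1f %.1f size %.1f %.1f yaw %.2f'%(x,y,w,h,a),'px',x0,y0,bw,bh)
E
python3 - <<'E'
from meas import *
c=np.load('w2.npy',allow_pickle=True).item(); I=c['image'].astype(int); hsv=cv2.cvtColor(c['image'],cv2.COLOR_RGB2HSV).astype(int)
S,V=hsv[...,1],hsv[...,2]
near=lambda s,t: np.abs(I-I[s[1],s[0]]).sum(-1)<t
for t in (30,45,60):
    comp(c,near((270,130),t),(270,130),'plate',.030); comp(c,near((270,205),t),(270,205),'punch',.046); 
for t in (50,60,70): comp(c,V<t,(272,250),'anvil top+side',.054)
comp(c,(S>75),(270,80),'wood back',.024); comp(c,S>75,(255,275),'wood front',.024)
for nm,s,z in (('foot',(125,200),.006),):comp(c,V<75,s,nm,z)
comp(c,near((150,205),25),(150,205),'pad',.026)
for v in (236,240,244,248,252,256,260,264,268,272): print(v,V[v,256:292])
print([tuple(np.round(ray(c,[p],.032)[0,:2]*1000,1)) for p in [(240,70),(302,70),(242,282),(299,282)]], np.round(ray(c,[(270,68),(270,282)],.024)[:,:2]*1000,1).tolist())
P=cloud(c)
for p in [(272,248),(270,210),(270,130),(150,205),(115,205)]: print(p,np.round(P[p[1],p[0]]*1000,1),I[p[1],p[0]])
for v in (90,150,185,235): print(v,V[v,228:315])
E
```

```text
plate c 588.3 -4.7 size 48.7 78.9 yaw 0.06 px 247 93 48 78
punch c 591.6 -84.1 size 27.9 58.2 yaw -2.50 px 260 183 28 53
plate c 588.1 -4.8 size 49.3 80.2 yaw -0.82 px 247 93 48 79
punch c 591.3 -84.0 size 28.7 58.6 yaw -3.00 px 259 182 29 54
plate c 587.4 -70.8 size 61.5 258.4 yaw 0.36 px 243 68 57 230
punch c 591.2 -84.5 size 29.5 59.6 yaw -3.01 px 259 182 30 55
anvil top+side seed miss
anvil top+side c 591.4 -134.9 size 21.0 41.5 yaw 0.42 px 263 238 20 36
anvil top+side c 591.4 -135.4 size 23.2 42.8 yaw 0.98 px 262 238 22 37
wood back c 588.6 -61.2 size 55.2 237.5 yaw 0.30 px 244 70 54 211
wood front c 588.6 -61.2 size 55.2 237.5 yaw 0.30 px 244 70 54 211
foot c 442.5 -93.5 size 85.5 123.0 yaw 5.74 px 105 154 88 103
pad c 451.3 -88.3 size 77.7 114.1 yaw 5.76 px 107 155 85 101
236 [101  97  98  98  99  97  96  94  94  95  94  92  92  94  94  95  96 100
 108 119 124 123 123 120 117 118 123 131 134 136 133 126 107  90  81  80]
240 [ 79  76  78  78  76  77  69  54  44  39  40  40  39  39  40  40  39  40
  39  38  38  38  38  39  38  41  56  91 119 132 132 126 107  88  82  80]
244 [ 79
[... 2343 characters left out ...]
0  89  86  82  79  80  80  88 111 137 146 149 149 149 141 114
  88  78  76  75  73  72  74  75  75  74  73  72  75  87 106 120 124 124
 126 127 128 128 128 129 129 129 131 131 130 130 130 132 133 133 132 134
 138 140 140 140 141 140 131 108  88  80  79  79  76  81 102 131 144 148
 150 150 146 138 126 121 119 113 111 109 110 110 111 112 113]
235 [ 87  88  86  88  88  88  83  80  75  75  78  92 119 140 146 149 152 149
 133 120 118 118 116 115 115 117 118 117 116 111 111 111 113 113 109 108
 109 110 109 108 109 111 112 111 111 114 117 121 123 126 125 124 125 125
 129 132 134 135 134 125 108  89  81  80  79  78  86 113 137 146 148 149
 144 137 126 123 121 122 119 118 115 116 115 116 115 114 116]
```

Emit:
jog_arm([
  {"delta_pos": [-0.232,0.006,0.15],"yaw": 0,"fingers": 1},
  {"delta_pos": [-0.232,0.006,0.25],"yaw": 0,"fingers": 1},
  {"delta_pos": [-0.232,0.006,0.4],"yaw": 0,"fingers": 0.7},
  {"delta_pos": [-0.232,0.006,0.47],"yaw": 0,"fingers": 0.6},
  {"delta_pos": [-0.232,0.006,0.518],"yaw": 0,"fingers": 0.6},
  {"delta_pos": [-0.232,0.006,0.518],"yaw": 0,"fingers": 0.6},
  {"delta_pos": [-0.232,0.006,0.518],"yaw": 0,"fingers": 0.6},
])

```text
clock: 3.35
eef_pos: [0.5926, -0.1413, 0.0378]
tool_rot: [0.706, 0.709, 0.001, 0.001]
ft_force: [0.4, -0.1, 0.4]
grip_width: 0.0514
grasp_force: 0.0
```

```bash
python3 - <<'E'
from h import *
c=cam('wrist','w3.png')
E
python3 go.py 591 -140 36 0.5
```

```text
pos [ 593.2 -141.6   38.2] yA 0.24 delta [ 0.0052 -0.0073  0.0072] yaw -0.0058 rows 1 w 0.0510 t 3.4 tilt [ 0.0043 -0.0009]
```

View pics/w3.png

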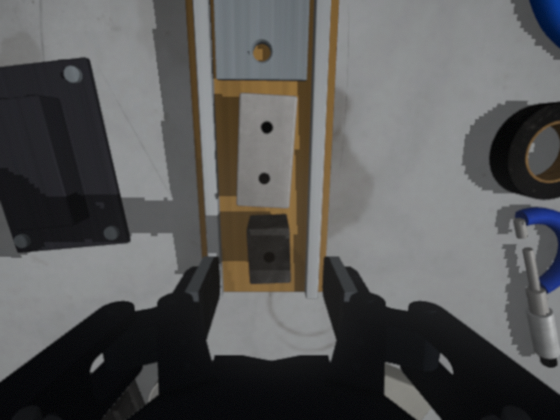

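Fingers straddle the anvil (268,258). The punch is at (267,150) and the plate's front edge is at row 80. I'll check the alignment by projecting the TCP.

```bash
python3 - <<'E'
from meas import *
c=cam('wrist'); I=c['image'].astype(int); V=I.max(-1); o=bot.get_obs(); p=o['eef_pos']; print(np.round(p,4),proj(c,[p]))
near=lambda s,t: np.abs(I-I[s[1],s[0]]).sum(-1)<t
for t in (60,80):comp(c,near((250,150),t),(250,150),'punch',.046)
hs=cv2.cvtColor(c['image'],cv2.COLOR_RGB2HSV)
for t in (62,72): comp(c,(V<t)&(V>30),(260,250),'anvil',.054)
print(V[215:300:3,260], V[250,235:305],V[275,235:305])
print(np.round(ray(c,[(249,240),(249,280),(289,240),(289,280),(268,283),(268,240)],.054)*1000,1))
print(np.round(ray(c,[(270,292),(225,292)],.024)*1000,1))
E
```

```text
[ 0.5933 -0.1418  0.0381] [[269.52628774 246.64143392]]
punch c 590.7 -84.3 size 29.6 60.0 yaw -3.09 px 237 92 60 116
punch c 590.8 -84.3 size 30.3 60.9 yaw -3.07 px 236 92 61 117
anvil c 591.9 -136.6 size 23.6 40.8 yaw 2.56 px 245 214 44 68
anvil c 591.7 -136.5 size 24.0 41.5 yaw 2.52 px 245 213 44 70
[ 42  35  35  36  37  53  50  38  36  39  38  39  40  39  38  41  39  39
  42  52  50  52  55 124 129 124 140 140 140] [ 80  79  78  77  76  75  76  77  76  77  73  63  48  39  37  37  38  38
  40  39  39  40  41  40  39  39  40  41  41  41  40  40  38  38  39  39
  40  42  43  43  42  41  42  40  41  39  39  37  36  36  35  32  38  59
  93 115 115  98  82  76  78  80  81  80  80  80  79  79  80  76] [129 129 127 126 125 124 123 124 125 125 126 127 118  91  58  44  44  43
  44  46  46  49  49  51  50  50  50  50  52  51  52  51  54  54  56  54
  54  51  53  51  52  51  50  51  52  51  55  55  57  59  61  62  64  65
  83 106 118 115 100  81  75  75  74  75  72  72  73  72  71  72]
[[ 581.9 -131.6   54. ]
 [ 581.5 -156.2   54. ]
 [ 604.1 -131.5   54. ]
 [ 604.6 -156.2   54. ]
 [ 592.5 -158.1   54. ]
 [ 592.4 -131.5   54. ]]
[[ 593.8 -181.2   24. ]
 [ 562.5 -181.3   24. ]]
```

Emit:
jog_arm([
  {"delta_pos": [0,-0.003,0],"yaw": -0.01,"fingers": 0},
  {"delta_pos": [0,-0.003,0],"yaw": -0.01,"fingers": 0},
  {"delta_pos": [0,-0.003,0],"yaw": -0.01,"fingers": 0},
  {"delta_pos": [0,-0.003,0],"yaw": -0.01,"fingers": 0},
  {"delta_pos": [0,-0.003,0],"yaw": -0.01,"fingers": 0},
  {"delta_pos": [0,-0.003,0],"yaw": -0.01,"fingers": 0},
])

```text
clock: 4.05
eef_pos: [0.5906, -0.1422, 0.0352]
tool_rot: [0.703, 0.711, -0.0, -0.0]
ft_force: [0.0, -0.5, 0.5]
grip_width: -0.0002
grasp_force: 0.0
```

```bash
python3 go.py 440 65 120 -5; python3 go.py 440 65 18.5 -5
```

```text
pos [ 590.6 -142.2   35.2] yA 0.60 delta [ 0.696  -0.4948 -0.2826] yaw 0.1245 rows 6 w -0.0002 t 4.05 tilt [-0.0002  0.0001]
pos [ 590.6 -142.2   35.2] yA 0.60 delta [ 0.6959 -0.4947  0.0558] yaw 0.1245 rows 6 w -0.0002 t 4.05 tilt [-0.0002  0.0001]
```

The fingers shut on nothing, so I'm looking before any further move.

```bash
python3 - <<'E'
from h import *
c=cam('wrist','w4.png'); 
P=cloud(c); o=bot.get_obs(); print(o['eef_pos'],o['grip_width'],proj(c,[o['eef_pos']]),np.round(P[250,268]*1000),np.round(P[275,268]*1000),np.round(P[230,268]*1000))
E
```

```text
[ 0.59057763 -0.1422017   0.03518013] -0.0002074256971308421 [[269.30751345 246.30694202]] [ 590. -137.   54.] [ 590. -131.   97.] [ 590. -125.   55.]
```

View pics/w4.png

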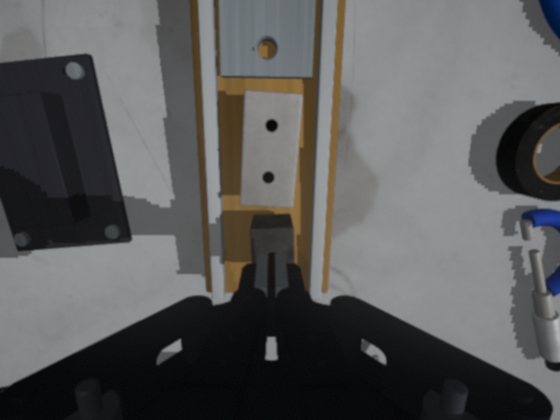

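```bash
python3 - <<'E'
from h import *
c=cam('wrist'); P=cloud(c)
for u in (262,268,271,278):
  print(u,[(v,*np.round(P[v,u]*1000).tolist()) for v in range(236,300,6)])
s=cam('side'); print(proj(s,[[.5906,-.1422,.0352],[.5906,-.1422,.054]]))
x=s['image'][150:260,220:340]; cv2.imwrite('pics/s4.png',cv2.resize(x,(600,550),interpolation=cv2.INTER_CUBIC)[:,:,::-1])
print(bot.get_obs()['joint_pos'],bot.get_obs()['tau'])
E
```

```text
262 [(236, 587.0, -129.0, 53.0), (242, 587.0, -131.0, 57.0), (248, 587.0, -136.0, 54.0), (254, 587.0, -131.0, 75.0), (260, 587.0, -131.0, 81.0), (266, 588.0, -130.0, 89.0), (272, 588.0, -130.0, 95.0), (278, 588.0, -131.0, 99.0), (284, 588.0, -131.0, 104.0), (290, 588.0, -130.0, 111.0), (296, 588.0, -129.0, 115.0)]
268 [(236, 590.0, -129.0, 55.0), (242, 590.0, -132.0, 54.0), (248, 590.0, -136.0, 54.0), (254, 590.0, -131.0, 74.0), (260, 590.0, -131.0, 81.0), (266, 590.0, -130.0, 88.0), (272, 590.0, -130.0, 95.0), (278, 590.0, -130.0, 100.0), (284, 590.0, -131.0, 104.0), (290, 590.0, -132.0, 106.0), (296, 590.0, -134.0, 107.0)]
271 [(236, 591.0, -128.0, 55.0), (242, 591.0, -132.0, 55.0), (248, 592.0, -136.0, 55.0), (254, 591.0, -131.0, 74.0), (260, 591.0, -131.0, 81.0), (266, 591.0, -130.0, 88.0), (272, 591.0, -131.0, 93.0), (278, 591.0, -130.0, 100.0), (284, 591.0, -131.0, 104.0), (290, 591.0, -132.0, 106.0), (296, 591.0, -134.0, 107.0)]
278 [(236, 595.0, -129.0, 53.0), (242, 595.0, -132.0, 55.0), (248, 595.0, -135.0, 56.0), (254, 595.0, -131.0, 75.0), (260, 595.0, -130.0, 82.0), (266, 595.0, -131.0, 88.0), (272, 594.0, -131.0, 93.0), (278, 594.0, -130.0, 100.0), (284, 594.0, -130.0, 105.0), (290, 594.0, -132.0, 107.0), (296, 594.0, -130.0, 115.0)]
[[277.70912279 221.50166721]
 [277.83245546 213.66331219]]
[-2.36250892e-01  5.60735295e-01  4.91412394e-02  1.05936184e+00
  1.52991642e-05  1.32401635e+00] [-3.19488288e-03 -4.94837558e+01  2.28071952e+01  3.57467696e-03
 -1.56060560e-04  2.73639330e-05]
```

View pics/s4.png

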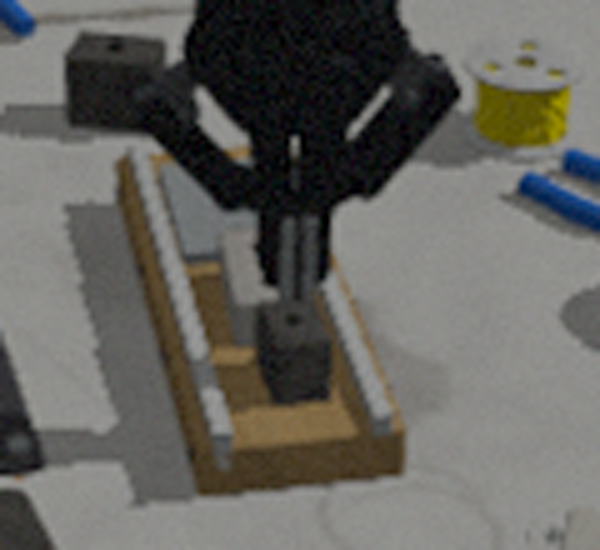

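The picture shows the shut fingers standing above the anvil, with wrist depth putting the tips at z ≈ 71 mm on the plane y = -131, while the reported TCP is z = 35. So the real tips are about 36 mm higher than reported (x and y agree), and nothing was touched. I'll open, go down part of that, and verify.

Emit:
jog_arm([
  {"delta_pos": [0,0.004,0],"yaw": 0,"fingers": 0.6},
  {"delta_pos": [0,0.004,0],"yaw": 0,"fingers": 0.6},
  {"delta_pos": [0,0.004,0],"yaw": 0,"fingers": 0.6},
  {"delta_pos": [0,0.004,0],"yaw": 0,"fingers": 0.6},
  {"delta_pos": [0,0.004,0.05],"yaw": 0,"fingers": 0.6},
  {"delta_pos": [0,0.004,0.1],"yaw": 0,"fingers": 0.6},
  {"delta_pos": [0,0.004,0.1],"yaw": 0,"fingers": 0.6},
  {"delta_pos": [0,0.004,0.1],"yaw": 0,"fingers": 0.6},
])

```text
clock: 5.0
eef_pos: [0.5916, -0.1421, 0.0052]
tool_rot: [0.703, 0.711, -0.0, -0.0]
ft_force: [-0.2, -1.0, 0.4]
grip_width: 0.0512
grasp_force: 0.0
```

```bash
python3 - <<'E'
from h import *
c=cam('wrist','w5.png'); P=cloud(c); o=bot.get_obs(); print(o['eef_pos'],o['grip_width'],o['ft_force'])
for u in (205,215,330,340):
  print(u,[(v,*np.round(P[v,u]*1000).tolist()) for v in range(236,300,6)])
E
```

```text
[ 0.59220047 -0.14224262  0.00584526] 0.05154389592564977 [ 0.42919785 -0.2587174  -0.30844762]
205 [(236, 558.0, -126.0, 33.0), (242, 558.0, -129.0, 32.0), (248, 558.0, -133.0, 33.0), (254, 558.0, -136.0, 32.0), (260, 562.0, -131.0, 51.0), (266, 563.0, -131.0, 58.0), (272, 565.0, -131.0, 64.0), (278, 566.0, -130.0, 70.0), (284, 567.0, -130.0, 75.0), (290, 567.0, -132.0, 77.0), (296, 567.0, -135.0, 76.0)]
215 [(236, 562.0, -129.0, 24.0), (242, 562.0, -132.0, 24.0), (248, 562.0, -136.0, 25.0), (254, 562.0, -140.0, 24.0), (260, 567.0, -131.0, 52.0), (266, 567.0, -134.0, 52.0), (272, 567.0, -136.0, 53.0), (278, 567.0, -139.0, 53.0), (284, 567.0, -142.0, 54.0), (290, 567.0, -145.0, 54.0), (296, 567.0, -146.0, 57.0)]
330 [(236, 623.0, -126.0, 32.0), (242, 623.0, -129.0, 32.0), (248, 623.0, -132.0, 33.0), (254, 623.0, -135.0, 33.0), (260, 620.0, -130.0, 52.0), (266, 618.0, -130.0, 58.0), (272, 618.0, -131.0, 62.0), (278, 618.0, -134.0, 63.0), (284, 618.0, -137.0, 62.0), (290, 618.0, -139.0, 63.0), (296, 618.0, -142.0, 64.0)]
340 [(236, 636.0, -137.0, -1.0), (242, 636.0, -141.0, -1.0), (248, 637.0, -145.0, -1.0), (254, 637.0, -149.0, -0.0), (260, 624.0, -130.0, 52.0), (266, 623.0, -130.0, 59.0), (272, 621.0, -130.0, 64.0), (278, 620.0, -130.0, 70.0), (284, 619.0, -130.0, 74.0), (290, 618.0, -130.0, 80.0), (296, 618.0, -132.0, 80.0)]
```

View pics/w5.png

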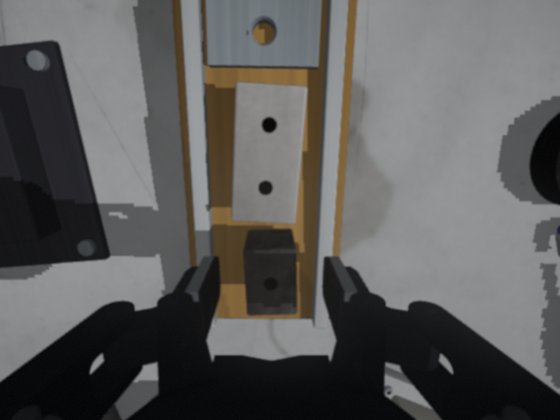

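Tips are now at z ≈ 49 (51 mm open) on both sides of the anvil, which confirms the offset. Down 7 mm and close.

Emit:
jog_arm([
  {"delta_pos": [0,0,0.023],"yaw": 0,"fingers": 0.5},
  {"delta_pos": [0,0,0.023],"yaw": 0,"fingers": 0},
  {"delta_pos": [0,0,0.023],"yaw": 0,"fingers": 0},
  {"delta_pos": [0,0,0.023],"yaw": 0,"fingers": 0},
  {"delta_pos": [0,0,0.023],"yaw": 0,"fingers": 0},
  {"delta_pos": [0,0,0.023],"yaw": 0,"fingers": 0},
  {"delta_pos": [0,0,0.023],"yaw": 0,"fingers": 0},
])

```text
clock: 5.75
eef_pos: [0.5919, -0.1421, -0.0015]
tool_rot: [0.703, 0.711, 0.0, 0.0]
ft_force: [0.1, 0.3, 0.4]
grip_width: 0.0227
grasp_force: 59.1
```

```bash
python3 go.py 440 65 90 -5; python3 go.py 440 65 -21 -5
```

```text
pos [ 591.9 -142.1   -1.5] yA 0.61 delta [ 0.6958 -0.4989 -0.3051] yaw 0.1246 rows 6 w 0.0227 t 5.75 tilt [0.0001 0.    ]
pos [ 591.9 -142.1   -1.5] yA 0.61 delta [ 0.6958 -0.499   0.0649] yaw 0.1246 rows 6 w 0.0227 t 5.75 tilt [0.0001 0.    ]
```

Emit:
jog_arm([
  {"delta_pos": [0,0,-0.15],"yaw": 0,"fingers": 0},
  {"delta_pos": [0,0,-0.3],"yaw": 0,"fingers": 0},
  {"delta_pos": [0.14,-0.1,-0.3],"yaw": 0.03,"fingers": 0},
  {"delta_pos": [0.28,-0.2,-0.3],"yaw": 0.06,"fingers": 0},
  {"delta_pos": [0.42,-0.3,-0.3],"yaw": 0.09,"fingers": 0},
  {"delta_pos": [0.55,-0.4,-0.3],"yaw": 0.12,"fingers": 0},
  {"delta_pos": [0.65,-0.47,-0.3],"yaw": 0.124,"fingers": 0},
  {"delta_pos": [0.696,-0.499,-0.25],"yaw": 0.124,"fingers": 0},
  {"delta_pos": [0.696,-0.499,-0.12],"yaw": 0.124,"fingers": 0},
  {"delta_pos": [0.696,-0.499,0],"yaw": 0.124,"fingers": 0},
  {"delta_pos": [0.696,-0.499,0.04],"yaw": 0.124,"fingers": 0},
  {"delta_pos": [0.696,-0.499,0.04],"yaw": 0.124,"fingers": 0},
])

```text
clock: 6.95
eef_pos: [0.4374, 0.0648, -0.0156]
tool_rot: [0.737, 0.676, -0.002, -0.001]
ft_force: [-0.3, -0.3, -1.1]
grip_width: 0.0228
grasp_force: 59.0
```

```bash
python3 go.py 440 65 -21 -5
```

```text
pos [437.4  64.8 -15.6] yA -4.96 delta [0.0014 0.0086 0.018 ] yaw 0.0010 rows 1 w 0.0228 t 6.95 tilt [-0.0052 -0.0008]
```

Emit:
jog_arm([
  {"delta_pos": [0,0,0.01],"yaw": 0,"fingers": 0},
  {"delta_pos": [0,0,0.0175],"yaw": 0,"fingers": 0},
  {"delta_pos": [0,0,0.0175],"yaw": 0,"fingers": 0},
  {"delta_pos": [0,0,0.0175],"yaw": 0,"fingers": 0.6},
  {"delta_pos": [0,0,0.0175],"yaw": 0,"fingers": 0.6},
  {"delta_pos": [0,0,0.0175],"yaw": 0,"fingers": 0.6},
  {"delta_pos": [0,0,0.0175],"yaw": 0,"fingers": 0.6},
  {"delta_pos": [0,0,-0.1],"yaw": 0,"fingers": 0.6},
  {"delta_pos": [0,0,-0.25],"yaw": 0,"fingers": 0.6},
  {"delta_pos": [0,0,-0.35],"yaw": 0,"fingers": 0.6},
])

```text
clock: 7.95
eef_pos: [0.4407, 0.0652, 0.0939]
tool_rot: [0.737, 0.676, 0.001, 0.001]
ft_force: [0.9, 0.1, 0.3]
grip_width: 0.0512
grasp_force: 0.0
```

```bash
python3 go.py 590.8 -84.3 70 -3;python3 go.py 590.8 -84.3 -2 -3
```

```text
pos [440.7  65.2  93.9] yA -4.97 delta [-0.4531  0.5413  0.0805] yaw -0.0438 rows 5 w 0.0512 t 7.95 tilt [0.0022 0.0003]
pos [440.7  65.2  93.9] yA -4.97 delta [-0.4532  0.5408  0.3205] yaw -0.0438 rows 5 w 0.0512 t 7.95 tilt [0.0022 0.0003]
```

Emit:
jog_arm([
  {"delta_pos": [-0.1,0.12,0],"yaw": 0,"fingers": 0.6},
  {"delta_pos": [-0.2,0.24,0],"yaw": -0.02,"fingers": 0.6},
  {"delta_pos": [-0.3,0.36,0.05],"yaw": -0.044,"fingers": 0.6},
  {"delta_pos": [-0.4,0.48,0.1],"yaw": -0.044,"fingers": 0.6},
  {"delta_pos": [-0.453,0.541,0.15],"yaw": -0.044,"fingers": 0.6},
  {"delta_pos": [-0.453,0.541,0.15],"yaw": -0.044,"fingers": 0.6},
  {"delta_pos": [-0.453,0.541,0.25],"yaw": -0.044,"fingers": 0.6},
  {"delta_pos": [-0.453,0.541,0.3],"yaw": -0.044,"fingers": 0.6},
  {"delta_pos": [-0.453,0.541,0.3],"yaw": -0.044,"fingers": 0.6},
])

```text
clock: 8.85
eef_pos: [0.5867, -0.0834, -0.001]
tool_rot: [0.725, 0.689, -0.002, -0.002]
ft_force: [0.0, 0.5, 0.0]
grip_width: 0.0511
grasp_force: 0.0
```

```bash
python3 go.py 590.8 -84.3 -3.5 -3; python3 - <<'E'
from h import *
c=cam('wrist'); P=cloud(c); 
for u in (215,330): print(u,[(v,*np.round(P[v,u]*1000).tolist()) for v in range(245,285,4)])
from meas import comp
I=c['image'].astype(int)
for s in [(258,258),(280,200),(262,240)]:
  for t in (60,80): comp(c,np.abs(I-I[s[1],s[0]]).sum(-1)<t,s,'p',.046)
E
```

```text
pos [586.7 -83.4  -1. ] yA -2.96 delta [-0.0021  0.0137  0.0082] yaw 0.0008 rows 1 w 0.0511 t 8.85 tilt [-0.0061  0.0011]
215 [(245, 560.0, -69.0, 30.0), (249, 560.0, -71.0, 31.0), (253, 560.0, -73.0, 32.0), (257, 562.0, -71.0, 42.0), (261, 563.0, -71.0, 45.0), (265, 563.0, -73.0, 46.0), (269, 563.0, -75.0, 46.0), (273, 563.0, -76.0, 47.0), (277, 562.0, -79.0, 47.0), (281, 562.0, -81.0, 46.0)]
330 [(245, 618.0, -71.0, 32.0), (249, 618.0, -73.0, 33.0), (253, 618.0, -75.0, 32.0), (257, 616.0, -73.0, 43.0), (261, 615.0, -73.0, 47.0), (265, 615.0, -73.0, 50.0), (269, 614.0, -73.0, 54.0), (273, 614.0, -75.0, 54.0), (277, 614.0, -76.0, 56.0), (281, 614.0, -78.0, 56.0)]
p c 591.7 -63.5 size 17.7 29.8 yaw 87.17 px 244 224 67 38
p c 583.4 -19.6 size 54.8 106.9 yaw 0.05 px 169 0 150 262
p c 586.2 -56.2 size 30.8 44.7 yaw 87.14 px 212 194 102 67
p c 587.0 -19.8 size 47.9 106.4 yaw -0.18 px 188 0 132 262
p c 591.8 -63.2 size 17.2 29.6 yaw 87.17 px 244 224 67 37
p c 591.9 -63.5 size 17.7 30.0 yaw 87.17 px 244 224 67 38
```

Emit:
jog_arm([
  {"delta_pos": [0,0,0.009],"yaw": 0,"fingers": 0.55},
  {"delta_pos": [0,0,0.009],"yaw": 0,"fingers": 0.5},
  {"delta_pos": [0,0,0.009],"yaw": 0,"fingers": 0},
  {"delta_pos": [0,0,0.009],"yaw": 0,"fingers": 0},
  {"delta_pos": [0,0,0.009],"yaw": 0,"fingers": 0},
  {"delta_pos": [0,0,0.009],"yaw": 0,"fingers": 0},
  {"delta_pos": [0,0,0.009],"yaw": 0,"fingers": 0},
])

```text
clock: 9.6
eef_pos: [0.5908, -0.0844, 0.0002]
tool_rot: [0.725, 0.688, 0.001, 0.001]
ft_force: [-0.8, 0.5, 5.7]
grip_width: 0.0284
grasp_force: 62.1
```

```bash
python3 go.py 440 135 90 -5; python3 go.py 440 135 -23.5 -5
```

```text
pos [ 5.908e+02 -8.440e+01  2.000e-01] yA -2.99 delta [ 0.704  -0.5394 -0.3007] yaw 0.0448 rows 6 w 0.0284 t 9.6 tilt [ 0.0023 -0.0001]
pos [ 5.908e+02 -8.440e+01  2.000e-01] yA -2.99 delta [ 0.704  -0.5403  0.0777] yaw 0.0448 rows 6 w 0.0284 t 9.6 tilt [ 0.0023 -0.0001]
```

Emit:
jog_arm([
  {"delta_pos": [0,0,-0.15],"yaw": 0,"fingers": 0},
  {"delta_pos": [0,0,-0.3],"yaw": 0,"fingers": 0},
  {"delta_pos": [0.13,-0.1,-0.3],"yaw": 0.03,"fingers": 0},
  {"delta_pos": [0.26,-0.2,-0.3],"yaw": 0.045,"fingers": 0},
  {"delta_pos": [0.39,-0.3,-0.3],"yaw": 0.045,"fingers": 0},
  {"delta_pos": [0.52,-0.4,-0.3],"yaw": 0.045,"fingers": 0},
  {"delta_pos": [0.65,-0.5,-0.3],"yaw": 0.045,"fingers": 0},
  {"delta_pos": [0.704,-0.54,-0.25],"yaw": 0.045,"fingers": 0},
  {"delta_pos": [0.704,-0.54,-0.12],"yaw": 0.045,"fingers": 0},
  {"delta_pos": [0.704,-0.54,0],"yaw": 0.045,"fingers": 0},
  {"delta_pos": [0.704,-0.54,0.03],"yaw": 0.045,"fingers": 0},
  {"delta_pos": [0.704,-0.54,0.03],"yaw": 0.045,"fingers": 0},
])

```text
clock: 10.8
eef_pos: [0.4374, 0.1344, -0.0115]
tool_rot: [0.737, 0.675, -0.002, -0.001]
ft_force: [0.2, 0.7, -0.8]
grip_width: 0.0283
grasp_force: 61.3
```

```bash
python3 go.py 440 135 -19.3 -5; python3 - <<'E'
from h import *
c=cam('side','s6.png'); x=c['image'][110:230,160:300]; cv2.imwrite('pics/s6c.png',cv2.resize(x,(700,600),interpolation=cv2.INTER_CUBIC)[:,:,::-1])
E
```

```text
pos [437.4 134.4 -11.5] yA -5.02 delta [0.0028 0.0086 0.026 ] yaw -0.0005 rows 1 w 0.0283 t 10.8 tilt [-0.004  -0.0013]
```

View pics/s6c.png

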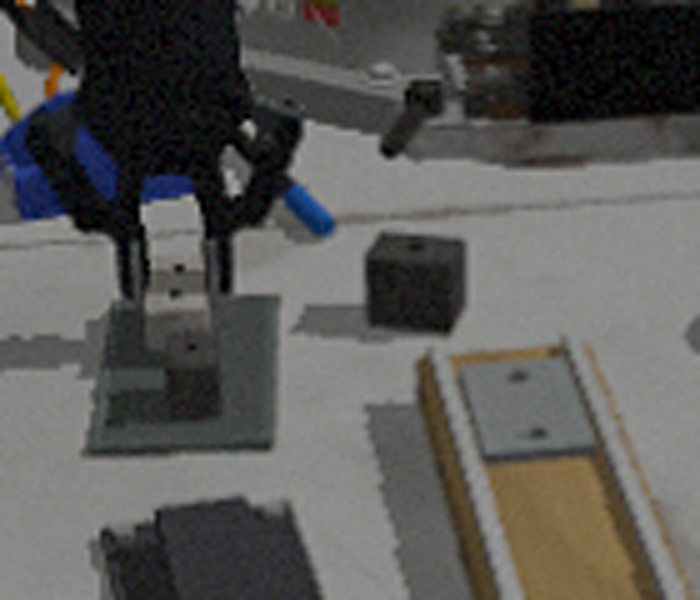

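The anvil stands upright on the mat (193,380) and the punch is held behind it (180,310). The lane holds only the plate. I'll lower and release.

Emit:
jog_arm([
  {"delta_pos": [0,0,0.012],"yaw": 0,"fingers": 0},
  {"delta_pos": [0,0,0.02],"yaw": 0,"fingers": 0},
  {"delta_pos": [0,0,0.025],"yaw": 0,"fingers": 0},
  {"delta_pos": [0,0,0.025],"yaw": 0,"fingers": 0},
  {"delta_pos": [0,0,0.025],"yaw": 0,"fingers": 0.6},
  {"delta_pos": [0,0,0.025],"yaw": 0,"fingers": 0.6},
  {"delta_pos": [0,0,0.025],"yaw": 0,"fingers": 0.6},
  {"delta_pos": [0,0,0.025],"yaw": 0,"fingers": 0.6},
  {"delta_pos": [0,0,-0.1],"yaw": 0,"fingers": 0.6},
  {"delta_pos": [0,0,-0.25],"yaw": 0,"fingers": 0.6},
  {"delta_pos": [0,0,-0.35],"yaw": 0,"fingers": 0.3},
])

```text
clock: 11.95
eef_pos: [0.44, 0.1353, 0.0973]
tool_rot: [0.737, 0.675, 0.001, 0.001]
ft_force: [1.3, -0.1, -0.1]
grip_width: 0.0378
grasp_force: 0.0
```

```bash
python3 go.py 588 52 60 90; python3 go.py 588 52 60 -90
```

```text
pos [440.  135.3  97.3] yA -5.01 delta [-0.2335  0.5155  0.1251] yaw 1.8886 rows 10 w 0.0378 t 11.95 tilt [0.0023 0.0007]
pos [440.  135.3  97.3] yA -5.01 delta [-0.2335  0.5155  0.1251] yaw 1.8886 rows 10 w 0.0378 t 11.95 tilt [0.0023 0.0007]
```

```bash
python3 go.py 588 52 20 0.3
```

```text
pos [440.  135.3  97.3] yA -5.01 delta [-0.2336  0.5152  0.2585] yaw -0.1181 rows 4 w 0.0378 t 11.95 tilt [0.0023 0.0007]
```

Emit:
jog_arm([
  {"delta_pos": [-0.08,0.17,0],"yaw": -0.05,"fingers": 0},
  {"delta_pos": [-0.16,0.34,0],"yaw": -0.1,"fingers": 0},
  {"delta_pos": [-0.234,0.48,0.03],"yaw": -0.118,"fingers": 0},
  {"delta_pos": [-0.234,0.515,0.15],"yaw": -0.118,"fingers": 0},
  {"delta_pos": [-0.234,0.515,0.258],"yaw": -0.118,"fingers": 0},
  {"delta_pos": [-0.234,0.515,0.258],"yaw": -0.118,"fingers": 0},
  {"delta_pos": [-0.234,0.515,0.258],"yaw": -0.118,"fingers": 0},
  {"delta_pos": [-0.234,0.515,0.258],"yaw": -0.118,"fingers": 0},
])

```text
clock: 12.75
eef_pos: [0.588, 0.052, 0.0193]
tool_rot: [0.705, 0.709, 0.001, 0.001]
ft_force: [-0.2, -0.7, 0.7]
grip_width: 0.0001
grasp_force: 0.0
```

```bash
cat > tip.py <<'E'
from h import *
c=cam('wrist','tip.png'); P=cloud(c); o=bot.get_obs(); print(np.round(o['eef_pos'],4),o['grip_width'],np.round(o['ft_force'],1))
for u in (265,275): print(u,[(v,*np.round(P[v,u,1:]*1000,1).tolist()) for v in range(238,270,2)])
m=P[...,2]>P[252,270,2]-.004
print('finger cols at 258',np.where(np.abs(P[258,:,1]-P[258,265,1])<.006)[0][[0,-1]])
E
python3 tip.py; python3 - <<'E'
from h import *
c=np.load('w2.npy',allow_pickle=True).item()
print(np.round(ray(c,[(270,93),(270,171)],.030)*1000,1))
E
python3 go.py 588 52 -8 0.3
```

```text
[0.5883 0.0521 0.0197] 4.614513172878846e-05 [-0.1  0.2  0.5]
265 [(238, 59.0, 23.6), (240, 57.9, 24.1), (242, 56.6, 24.0), (244, 56.2, 26.3), (246, 54.5, 25.1), (248, 52.9, 24.3), (250, 51.7, 24.5), (252, 50.5, 24.7), (254, 63.6, 58.7), (256, 63.9, 62.0), (258, 63.3, 62.9), (260, 63.4, 65.4), (262, 64.0, 68.9), (264, 63.6, 70.2), (266, 64.0, 73.0), (268, 64.0, 75.1)]
275 [(238, 59.2, 24.0), (240, 58.0, 24.2), (242, 56.5, 23.5), (244, 55.6, 24.7), (246, 53.8, 23.2), (248, 53.0, 24.4), (250, 52.0, 25.3), (252, 50.5, 24.6), (254, 63.5, 58.4), (256, 63.3, 60.5), (258, 63.8, 63.8), (260, 63.8, 66.3), (262, 63.8, 68.4), (264, 63.8, 70.6), (266, 64.0, 73.0), (268, 63.8, 74.7)]
finger cols at 258 [257 284]
[[587.6  34.8  30. ]
 [588.1 -45.1  30. ]]
pos [588.3  52.1  19.7] yA 0.34 delta [-0.0004 -0.0013  0.0923] yaw 0.0008 rows 1 w 0.0000 t 12.8 tilt [0.0038 0.0003]
```

Emit:
jog_arm([
  {"delta_pos": [0,0,0.06],"yaw": 0,"fingers": 0},
  {"delta_pos": [0,0,0.097],"yaw": 0,"fingers": 0},
  {"delta_pos": [0,0,0.097],"yaw": 0,"fingers": 0},
  {"delta_pos": [0,0,0.097],"yaw": 0,"fingers": 0},
  {"delta_pos": [-0.015,0,0.097],"yaw": 0,"fingers": 0},
  {"delta_pos": [-0.03,0,0.097],"yaw": 0,"fingers": 0},
  {"delta_pos": [-0.055,0,0.097],"yaw": 0,"fingers": 0},
  {"delta_pos": [-0.08,0,0.097],"yaw": 0,"fingers": 0},
])

```text
clock: 13.6
eef_pos: [0.5889, 0.0295, -0.0096]
tool_rot: [0.705, 0.71, 0.003, 0.0]
ft_force: [-0.1, 4.1, 6.3]
grip_width: 0.0
grasp_force: 3.2
```

```bash
python3 tip.py; python3 go.py 588 -123 -9.5 0.3
python3 - <<'E'
from h import *
c=cam('side'); P=cloud(c); 
I=c['image'].astype(int)
x=c['image'][150:260,220:320]; cv2.imwrite('pics/s7.png',cv2.resize(x,(545,600),interpolation=cv2.INTER_CUBIC)[:,:,::-1])
E
```

```text
[ 0.5889  0.0282 -0.0096] -2.4155828625937145e-05 [0.3 2.5 5.5]
265 [(238, 47.0, 23.9), (240, 46.1, 24.2), (242, 45.3, 25.1), (244, 43.9, 24.2), (246, 43.1, 24.9), (248, 42.0, 24.6), (250, 40.9, 24.6), (252, 39.6, 24.0), (254, 41.0, 29.9), (256, 40.8, 32.0), (258, 40.9, 34.6), (260, 41.3, 37.8), (262, 41.4, 40.2), (264, 40.6, 40.5), (266, 41.3, 44.1), (268, 41.0, 45.6)]
275 [(238, 47.3, 24.7), (240, 46.3, 24.7), (242, 45.3, 24.8), (244, 44.4, 25.3), (246, 43.3, 25.3), (248, 41.9, 24.4), (250, 40.7, 24.1), (252, 40.0, 25.0), (254, 40.8, 29.4), (256, 41.4, 33.3), (258, 41.5, 35.9), (260, 40.9, 36.8), (262, 41.5, 40.2), (264, 41.2, 41.7), (266, 41.2, 44.0), (268, 41.0, 45.5)]
finger cols at 258 [186 349]
pos [588.9  28.2  -9.6] yA 0.33 delta [-0.5039 -0.0058 -0.0016] yaw 0.0007 rows 4 w -0.0000 t 13.65 tilt [0.0044 0.0027]
```

View pics/s7.png

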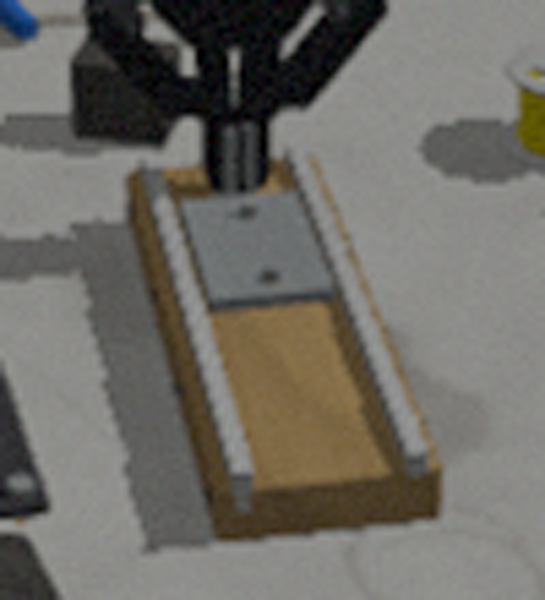

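The shut tips stand at the plate's back edge (237,188), the plate lies between the rails with its front edge at row 300, and the force is small. Continuing the push.

Emit:
jog_arm([
  {"delta_pos": [-0.03,-0.003,-0.002],"yaw": 0,"fingers": 0},
  {"delta_pos": [-0.07,-0.003,-0.002],"yaw": 0,"fingers": 0},
  {"delta_pos": [-0.11,-0.003,-0.002],"yaw": 0,"fingers": 0},
  {"delta_pos": [-0.15,-0.003,-0.002],"yaw": 0,"fingers": 0},
  {"delta_pos": [-0.19,-0.003,-0.002],"yaw": 0,"fingers": 0},
  {"delta_pos": [-0.23,-0.003,-0.002],"yaw": 0,"fingers": 0},
  {"delta_pos": [-0.27,-0.003,-0.002],"yaw": 0,"fingers": 0},
  {"delta_pos": [-0.31,-0.003,-0.002],"yaw": 0,"fingers": 0},
  {"delta_pos": [-0.34,-0.003,-0.002],"yaw": 0,"fingers": 0},
  {"delta_pos": [-0.37,-0.003,-0.002],"yaw": 0,"fingers": 0},
  {"delta_pos": [-0.39,-0.003,-0.002],"yaw": 0,"fingers": 0},
  {"delta_pos": [-0.4,-0.003,-0.002],"yaw": 0,"fingers": 0},
])

```text
clock: 14.9
eef_pos: [0.5878, -0.092, -0.0096]
tool_rot: [0.705, 0.709, 0.002, 0.0]
ft_force: [1.2, 5.0, 7.1]
grip_width: -0.0002
grasp_force: 4.0
```

```bash
python3 go.py 588 -123 -9.5 0.3
python3 - <<'E'
from h import *
c=cam('side'); print(proj(c,[[.588,-.2,.03],[.588,-.180,.03],[.588,-.16,.03]]))
I=c['image']; x=I[170:280,220:320]; cv2.imwrite('pics/s8.png',cv2.resize(x,(545,600),interpolation=cv2.INTER_CUBIC)[:,:,::-1])
E
```

```text
pos [587.8 -92.   -9.6] yA 0.31 delta [-0.1034  0.0002 -0.0007] yaw 0.0001 rows 1 w -0.0002 t 14.9 tilt [0.0029 0.0029]
[[282.10015307 240.49300163]
 [280.0653729  234.51296005]
 [278.10105564 228.7389368 ]]
```

View pics/s8.png

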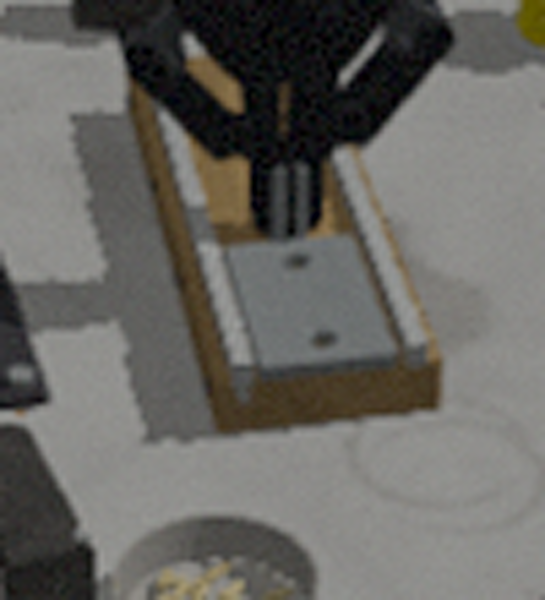

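The plate has slid true between the rails, and its leading edge (crop 325,367) is now at the lane's end, y ≈ -186. I'll push about 29 mm more, slowly.

Emit:
jog_arm([
  {"delta_pos": [-0.02,0,-0.001],"yaw": 0,"fingers": 0},
  {"delta_pos": [-0.04,0,-0.001],"yaw": 0,"fingers": 0},
  {"delta_pos": [-0.06,0,-0.001],"yaw": 0,"fingers": 0},
  {"delta_pos": [-0.075,0,-0.001],"yaw": 0,"fingers": 0},
  {"delta_pos": [-0.088,0,-0.001],"yaw": 0,"fingers": 0},
  {"delta_pos": [-0.096,0,-0.001],"yaw": 0,"fingers": 0},
  {"delta_pos": [-0.096,0,-0.001],"yaw": 0,"fingers": 0},
  {"delta_pos": [-0.096,0,-0.001],"yaw": 0,"fingers": 0},
])

```text
clock: 15.75
eef_pos: [0.5875, -0.1211, -0.0096]
tool_rot: [0.705, 0.709, 0.001, 0.0]
ft_force: [0.1, 3.8, 5.2]
grip_width: 0.0003
grasp_force: 3.3
```

```bash
python3 go.py 588 -123 -9.5 0.3
python3 - <<'E'
from h import *
c=cam('side'); I=c['image']; V=I.max(-1).astype(int)
for u in (276,280,285): print(u,[(v,V[v,u]) for v in range(234,256)])
print([ (y,proj(c,[[.588,y/1000,.03]])[0].round(1).tolist()) for y in (-205,-210,-215,-220)])
E
```

```text
pos [ 587.5 -121.1   -9.6] yA 0.31 delta [-0.0065  0.0015 -0.0004] yaw 0.0002 rows 1 w 0.0003 t 15.75 tilt [0.0021 0.0014]
276 [(234, np.int64(115)), (235, np.int64(113)), (236, np.int64(116)), (237, np.int64(114)), (238, np.int64(114)), (239, np.int64(114)), (240, np.int64(118)), (241, np.int64(113)), (242, np.int64(112)), (243, np.int64(113)), (244, np.int64(115)), (245, np.int64(99)), (246, np.int64(61)), (247, np.int64(67)), (248, np.int64(87)), (249, np.int64(100)), (250, np.int64(102)), (251, np.int64(96)), (252, np.int64(97)), (253, np.int64(94)), (254, np.int64(96)), (255, np.int64(96))]
280 [(234, np.int64(108)), (235, np.int64(114)), (236, np.int64(113)), (237, np.int64(115)), (238, np.int64(115)), (239, np.int64(107)), (240, np.int64(84)), (241, np.int64(77)), (242, np.int64(101)), (243, np.int64(119)), (244, np.int64(111)), (245, np.int64(82)), (246, np.int64(62)), (247, np.int64(74)), (248, np.int64(91)), (249, np.int64(103)), (250, np.int64(95)), (251, np.int64(99)), (252, np.int64(94)), (253, np.int64(93)), (254, np.int64(95)), (255, np.int64(91))]
285 [(234, np.int64(114)), (235, np.int64(115)), (236, np.int64(112)), (237, np.int64(111)), (238, np.int64(115)), (239, np.int64(112)), (240, np.int64(108)), (241, np.int64(113)), (242, np.int64(119)), (243, np.int64(118)), (244, np.int64(100)), (245, np.int64(61)), (246, np.int64(63)), (247, np.int64(105)), (248, np.int64(134)), (249, np.int64(136)), (250, np.int64(135)), (251, np.int64(135)), (252, np.int64(137)), (253, np.int64(136)), (254, np.int64(134)), (255, np.int64(132))]
[(-205, [282.6, 242.0]), (-210, [283.1, 243.6]), (-215, [283.7, 245.1]), (-220, [284.2, 246.7])]
```

```bash
python3 go.py 588 -150 60 0.3;python3 - <<'E'
from h import *
for n in ('scene','side'):
    c=cam(n); P=cloud(c); x,y,z=P[...,0],P[...,1],P[...,2]
    for (a,b,cc,d) in [(515,665,-290,-225),(515,545,-225,-170),(632,665,-225,-170)]:
        m=(x>a/1e3)&(x<b/1e3)&(y>cc/1e3)&(y<d/1e3)&(z>.008); Q=P[m]; print(n,(a,b,cc,d),len(Q), np.round(np.c_[Q.min(0),Q.max(0)]*1000).tolist() if len(Q) else '')
c=cam('side');print(np.round(ray(c,[(258,273)],.022)*1000), np.round(ray(c,[(283.5,245.2),(269.5,246.5),(297,244)],.03)*1000,1))
E
```

```text
pos [ 587.6 -121.1   -9.6] yA 0.31 delta [-0.096   0.0014 -0.232 ] yaw 0.0003 rows 2 w 0.0000 t 15.8 tilt [0.0021 0.0013]
scene (515, 665, -290, -225) 0 
scene (515, 545, -225, -170) 0 
scene (632, 665, -225, -170) 0 
side (515, 665, -290, -225) 377 [[515.0, 665.0], [-290.0, -236.0], [8.0, 24.0]]
side (515, 545, -225, -170) 0 
side (632, 665, -225, -170) 0 
[[ 529. -277.   22.]] [[ 587.6 -215.2   30. ]
 [ 560.8 -214.6   30. ]
 [ 613.6 -216.    30. ]]
```

Emit:
jog_arm([
  {"delta_pos": [0.015,0,0],"yaw": 0,"fingers": 0},
  {"delta_pos": [0.015,0,-0.12],"yaw": 0,"fingers": 0},
  {"delta_pos": [0.015,0,-0.25],"yaw": 0,"fingers": 0.4},
  {"delta_pos": [-0.13,0,-0.25],"yaw": 0,"fingers": 0.8},
  {"delta_pos": [-0.26,0,-0.25],"yaw": 0,"fingers": 0.85},
  {"delta_pos": [-0.26,0,-0.25],"yaw": 0,"fingers": 0.85},
  {"delta_pos": [-0.26,0,-0.2],"yaw": 0,"fingers": 0.85},
  {"delta_pos": [-0.26,0,-0.2],"yaw": 0,"fingers": 0.85},
])

```text
clock: 16.75
eef_pos: [0.5846, -0.1994, 0.0467]
tool_rot: [0.706, 0.708, -0.001, -0.002]
ft_force: [-0.4, 0.1, -0.6]
grip_width: 0.0722
grasp_force: 0.0
```

```bash
python3 go.py 588 -199 -29 0.3
python3 - <<'E'
from meas import *
c=cam('wrist','w9.png'); P=cloud(c); I=c['image'].astype(int); o=bot.get_obs()
print(proj(c,[[.588,-.174,.03]]), proj(c,[[.588,-.199,.03]]))
s=proj(c,[[.588,-.165,.03]])[0].astype(int)+[12,0]; s=tuple(s); print(s,I[s[1],s[0]])
for t in (30,45,60): comp(c,np.abs(I-I[s[1],s[0]]).sum(-1)<t,s,'plate',.03)
E
```

```text
pos [ 584.6 -199.4   46.7] yA 0.22 delta [0.0008 0.0125 0.2522] yaw -0.0017 rows 2 w 0.0722 t 16.75 tilt [-0.0052  0.0013]
[[274.86954089 200.09727407]] [[274.56116382 236.6740484 ]]
(np.int64(286), np.int64(186)) [ 93  98 103]
plate c 589.3 -171.8 size 53.4 79.3 yaw 0.28 px 234 133 85 122
plate c 508.7 -171.8 size 80.7 218.8 yaw -89.97 px 0 132 323 124
plate c 509.3 -136.7 size 153.2 218.7 yaw 89.43 px 0 0 331 259
```

View pics/w9.png

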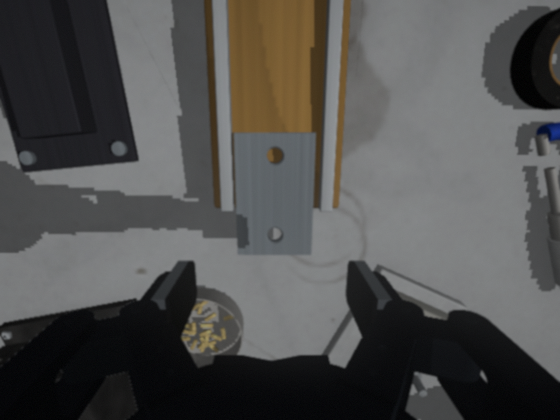

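The plate (275,193) projects squarely past the lane end (row 210) by about 30 mm, with its end at row 255, and the fingers straddle it. Going down to grip.

Emit:
jog_arm([
  {"delta_pos": [0,0,0.12],"yaw": 0,"fingers": 0.85},
  {"delta_pos": [0,0,0.2],"yaw": 0,"fingers": 0.85},
  {"delta_pos": [0,0,0.245],"yaw": 0,"fingers": 0.85},
  {"delta_pos": [0,0,0.245],"yaw": 0,"fingers": 0.85},
  {"delta_pos": [0,0,0.245],"yaw": 0,"fingers": 0.85},
  {"delta_pos": [0,0,0.245],"yaw": 0,"fingers": 0.5},
  {"delta_pos": [0,0,0.245],"yaw": 0,"fingers": 0.4},
  {"delta_pos": [0,0,0.245],"yaw": 0,"fingers": 0.3},
  {"delta_pos": [0,0,0.245],"yaw": 0,"fingers": 0.2},
  {"delta_pos": [0,0,0.245],"yaw": 0,"fingers": 0},
])

```text
clock: 17.8
eef_pos: [0.5885, -0.1997, -0.0224]
tool_rot: [0.705, 0.709, 0.001, 0.001]
ft_force: [-0.7, 0.6, 5.4]
grip_width: 0.0483
grasp_force: 60.9
```

```bash
python3 go.py 588 -199 -29 0.3
```

```text
pos [ 588.5 -199.7  -22.4] yA 0.29 delta [ 0.0024 -0.0019  0.022 ] yaw -0.0002 rows 1 w 0.0483 t 17.8 tilt [ 0.0031 -0.0009]
```

Emit:
jog_arm([
  {"delta_pos": [0,0,-0.05],"yaw": 0,"fingers": 0},
  {"delta_pos": [0,0,-0.12],"yaw": 0,"fingers": 0},
  {"delta_pos": [0,0,-0.22],"yaw": 0,"fingers": 0},
  {"delta_pos": [0,0,-0.3],"yaw": 0,"fingers": 0},
  {"delta_pos": [0,0,-0.3],"yaw": 0,"fingers": 0},
  {"delta_pos": [0,0,-0.3],"yaw": 0,"fingers": 0},
  {"delta_pos": [0,0,-0.3],"yaw": 0,"fingers": 0},
])

```text
clock: 18.5
eef_pos: [0.5859, -0.1988, 0.0639]
tool_rot: [0.705, 0.709, -0.001, -0.001]
ft_force: [-0.9, -0.7, -1.1]
grip_width: 0.0487
grasp_force: 62.5
```

```bash
python3 - <<'E'
from meas import *
c=cam('wrist','w10.png'); P=cloud(c); I=c['image'].astype(int); o=bot.get_obs()
print(np.round(o['eef_pos'],4),o['grip_width'])
for v in range(120,270,8): print(v,np.round(P[v,262]*1000).tolist(),np.round(P[v,285]*1000).tolist(),I[v,285])
E
```

```text
[ 0.5858 -0.1988  0.0637] 0.04819223695772658
120 [580.0, -124.0, 25.0] [596.0, -123.0, 23.0] [139 108  61]
128 [580.0, -129.0, 24.0] [596.0, -129.0, 25.0] [140 109  61]
136 [583.0, -132.0, 117.0] [592.0, -132.0, 116.0] [107 113 117]
144 [583.0, -135.0, 117.0] [592.0, -135.0, 117.0] [107 113 117]
152 [583.0, -138.0, 116.0] [592.0, -138.0, 117.0] [106 112 117]
160 [580.0, -150.0, 24.0] [592.0, -141.0, 117.0] [106 113 117]
168 [580.0, -156.0, 24.0] [592.0, -144.0, 117.0] [106 112 117]
176 [580.0, -161.0, 26.0] [592.0, -148.0, 117.0] [106 111 116]
184 [583.0, -151.0, 117.0] [593.0, -151.0, 117.0] [106 113 116]
192 [583.0, -154.0, 117.0] [593.0, -154.0, 117.0] [106 111 115]
200 [583.0, -158.0, 117.0] [593.0, -158.0, 115.0] [106 112 116]
208 [583.0, -161.0, 115.0] [593.0, -162.0, 115.0] [105 110 115]
216 [583.0, -165.0, 116.0] [593.0, -165.0, 115.0] [105 111 115]
224 [583.0, -168.0, 117.0] [593.0, -168.0, 117.0] [104 109 113]
232 [583.0, -172.0, 116.0] [593.0, -172.0, 116.0] [104 109 114]
240 [583.0, -175.0, 117.0] [593.0, -175.0, 117.0] [103 109 114]
248 [583.0, -179.0, 116.0] [593.0, -179.0, 116.0] [103 109 114]
256 [583.0, -182.0, 117.0] [593.0, -183.0, 117.0] [74 78 81]
264 [583.0, -187.0, 116.0] [593.0, -187.0, 116.0] [65 68 70]
```

View pics/w10.png

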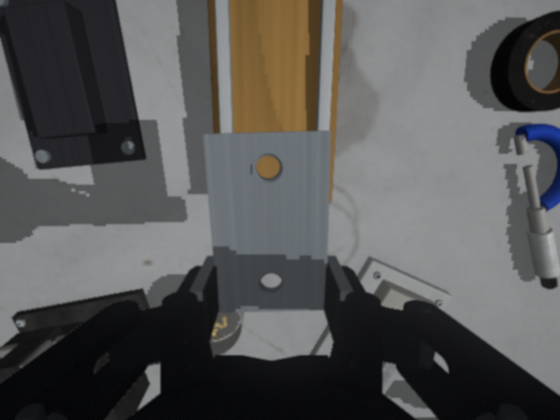

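The plate is level in the grip (depth 116–117 along its length), with its centre 28.8 mm ahead of the TCP. Now a view of the seat for its exact pose.

```bash
python3 go.py 545 -120 100 0.3;python3 - <<'E'
from h import *
c=cam('wrist');print(np.round(ray(c,[(206,135),(328,131),(218,309),(326,309)],.1165)*1000,1))
E
```

```text
pos [ 585.8 -198.8   63.7] yA 0.29 delta [ 0.2635 -0.1351 -0.1204] yaw -0.0002 rows 2 w 0.0482 t 18.55 tilt [-0.0034  0.0011]
[[ 561.2 -131.7  116.5]
 [ 608.7 -129.9  116.5]
 [ 562.7 -209.   116.5]
 [ 612.3 -208.7  116.5]]
```

Emit:
jog_arm([
  {"delta_pos": [0.13,-0.07,-0.06],"yaw": 0,"fingers": 0},
  {"delta_pos": [0.263,-0.135,-0.12],"yaw": 0,"fingers": 0},
  {"delta_pos": [0.263,-0.135,-0.12],"yaw": 0,"fingers": 0},
  {"delta_pos": [0.263,-0.135,-0.12],"yaw": 0,"fingers": 0},
  {"delta_pos": [0.263,-0.135,-0.12],"yaw": 0,"fingers": 0},
  {"delta_pos": [0.263,-0.135,-0.12],"yaw": 0,"fingers": 0},
])

```text
clock: 19.2
eef_pos: [0.5463, -0.1214, 0.1007]
tool_rot: [0.706, 0.709, -0.0, -0.0]
ft_force: [0.7, -0.0, -2.2]
grip_width: 0.0484
grasp_force: 62.6
```

```bash
python3 - <<'E'
from meas import *
c=cam('wrist','w11.png'); P=cloud(c); I=c['image'].astype(int); V=I.max(-1); o=bot.get_obs()
print(np.round(o['eef_pos'],4)); s=proj(c,[[.442,-.095,.026]])[0].astype(int); print(s)
z=P[...,2]; x,y=P[...,0],P[...,1]
m=(np.abs(z-.026)<.005)&(np.hypot(x-.442,y+.095)<.07)
l=cv2.connectedComponents(m.astype(np.uint8),connectivity=4)[1]; comp(c,l==l[s[1],s[0]],tuple(s),'pad depth',.026)
Q=P[l==l[s[1],s[0]]]; print(np.median(Q[:,2]),cv2.minAreaRect((Q[:,:2]*1000).astype(np.float32)))
comp(c,(V<80)&(np.hypot(x-.442,y+.095)<.09),tuple(s),'foot',.006)
# plate edges in hand
pm=(np.abs(z-np.nanmedian(z[180:240,250:290]))<.004); 
from meas import *
Q=P[pm]; print(np.median(Q[:,2]), cv2.minAreaRect((Q[:,:2]*1000).astype(np.float32)))
# edge fits
for sgn in (0,-1):
    pts=[]
    for v in range(140,255,3):
        k=np.where(pm[v,150:400])[0]
        if len(k): pts.append((150+k[sgn],v))
    W=ray(c,pts,np.median(Q[:,2]))*1000; f=np.polyfit(W[:,1],W[:,0],1); print('edge yaw',-np.degrees(np.arctan(f[0])),'x@-90',np.polyval(f,-90))
print(o['tool_rot'])
E
```

```text
[ 0.5463 -0.1214  0.1007]
[143 182]
pad depth c 444.1 -94.0 size 41.9 79.3 yaw 5.95 px 111 131 68 98
0.026237682067060106 ((443.0695495605469, -94.2485580444336), (41.17549514770508, 79.46517944335938), 5.409873008728027)
foot c 442.7 -93.7 size 84.7 122.7 yaw 5.59 px 91 101 120 145
0.15311553155171737 ((546.51806640625, -93.14947509765625), (75.3460464477539, 80.95567321777344), 1.7687735557556152)
edge yaw 1.5203048195322435 x@-90 521.3247071863444
edge yaw 1.7012328285676215 x@-90 570.926705138376
[ 7.05741360e-01  7.08469318e-01 -3.79523458e-04 -4.63034511e-04]
```

View pics/w11.png

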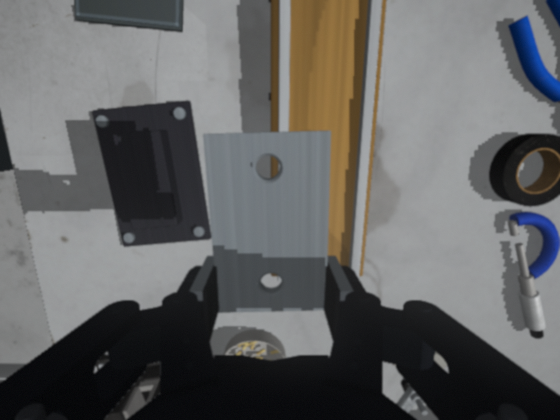

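Seat at (150,173) px: centre (442.9,-93.8), yaw 5.6°, pad top at 26 mm as expected. I'll check clearance to the vise and compute the move.

```bash
python3 go.py 445.2 -122.2 20 4.3; python3 - <<'E'
from h import *
for n in ('side','scene'):
    c=cam(n); P=cloud(c); x,y,z=P[...,0],P[...,1],P[...,2]
    m=(x>.36)&(x<.53)&(y>-.26)&(y<-.158)&(z>.01)&(z<.1); Q=P[m]; print(n,len(Q),np.round(np.c_[Q.min(0),Q.max(0)]*1000).tolist() if len(Q) else '')
E
```

```text
pos [ 546.3 -121.4  100.7] yA 0.22 delta [-0.0014 -0.3366  0.2694] yaw -0.0906 rows 3 w 0.0485 t 19.25 tilt [-0.0012  0.0001]
side 62 [[508.0, 530.0], [-260.0, -250.0], [10.0, 24.0]]
scene 0
```

Clear. Move above the seat (TCP z 20, plate underside about 66).

Emit:
jog_arm([
  {"delta_pos": [0,-0.11,0],"yaw": -0.045,"fingers": 0},
  {"delta_pos": [0,-0.22,0.05],"yaw": -0.09,"fingers": 0},
  {"delta_pos": [-0.001,-0.31,0.12],"yaw": -0.09,"fingers": 0},
  {"delta_pos": [-0.001,-0.336,0.2],"yaw": -0.09,"fingers": 0},
  {"delta_pos": [-0.001,-0.336,0.27],"yaw": -0.09,"fingers": 0},
  {"delta_pos": [-0.001,-0.336,0.27],"yaw": -0.09,"fingers": 0},
  {"delta_pos": [-0.001,-0.336,0.27],"yaw": -0.09,"fingers": 0},
  {"delta_pos": [-0.001,-0.336,0.27],"yaw": -0.09,"fingers": 0},
])

```text
clock: 20.15
eef_pos: [0.447, -0.1219, 0.0217]
tool_rot: [0.68, 0.733, 0.001, 0.001]
ft_force: [-0.3, -0.5, -1.3]
grip_width: 0.0482
grasp_force: 62.6
```

```bash
python3 go.py 445.2 -122.2 -20 4.3; python3 - <<'E'
from h import *
c=cam('wrist'); P=cloud(c); z=P[...,2]; zp=np.nanmedian(z[180:240,250:290]); pm=np.abs(z-zp)<.004; print('plate top',zp)
k=np.where(pm[:,275])[0]; print('back edge',np.round(ray(c,[(275,k[0])],zp)*1000,1),k[0])
E_=[]
for sgn in (0,-1):
    pts=[(150+np.where(pm[v,150:400])[0][sgn],v) for v in range(145,250,3)]
    W=ray(c,pts,zp)*1000; f=np.polyfit(W[:,1],W[:,0],1); E_.append(np.polyval(f,-93.8)); print('yaw',-np.degrees(np.arctan(f[0])))
print('x at -93.8',np.mean(E_),np.diff(E_))
E
```

```text
pos [ 447.  -121.9   21.7] yA 4.33 delta [-0.0005 -0.0065  0.139 ] yaw 0.0007 rows 1 w 0.0482 t 20.15 tilt [ 0.0022 -0.0006]
plate top 0.0742180064572456
back edge [[444.3 -53.5  74.2]] 132
yaw 5.581098390598327
yaw 5.86250183324794
x at -93.8 444.8751820140661 [49.91525202]
```

Emit:
jog_arm([
  {"delta_pos": [0,-0.002,0.06],"yaw": 0,"fingers": 0},
  {"delta_pos": [0,-0.002,0.11],"yaw": 0,"fingers": 0},
  {"delta_pos": [0,-0.002,0.12],"yaw": 0,"fingers": 0},
  {"delta_pos": [0,-0.002,0.12],"yaw": 0,"fingers": 0},
  {"delta_pos": [0,-0.002,0.12],"yaw": 0,"fingers": 0},
  {"delta_pos": [0,-0.002,0.12],"yaw": 0,"fingers": 0},
])

```text
clock: 20.8
eef_pos: [0.4459, -0.1217, -0.0145]
tool_rot: [0.68, 0.733, 0.0, 0.001]
ft_force: [-0.8, 0.2, -1.7]
grip_width: 0.0479
grasp_force: 62.6
```

```bash
python3 go.py 445 -122.2 -20 4.3
```

```text
pos [ 445.9 -121.7  -14.5] yA 4.34 delta [-0.0015 -0.0032  0.0184] yaw 0.0010 rows 1 w 0.0479 t 20.8 tilt [ 0.0018 -0.0005]
```

Emit:
jog_arm([
  {"delta_pos": [-0.0015,-0.003,0.01],"yaw": 0,"fingers": 0},
  {"delta_pos": [-0.0015,-0.003,0.017],"yaw": 0,"fingers": 0},
  {"delta_pos": [-0.0015,-0.003,0.02],"yaw": 0,"fingers": 0},
  {"delta_pos": [-0.0015,-0.003,0.02],"yaw": 0,"fingers": 0},
  {"delta_pos": [-0.0015,-0.003,0.02],"yaw": 0,"fingers": 0},
])

```text
clock: 21.3
eef_pos: [0.4444, -0.1221, -0.02]
tool_rot: [0.68, 0.733, 0.0, 0.001]
ft_force: [-3.1, 0.3, 10.7]
grip_width: 0.0481
grasp_force: 63.8
```

```bash
python3 go.py 445 -122.2 -20.5 4.3
```

```text
pos [ 444.4 -122.1  -20. ] yA 4.34 delta [-0.0004  0.002   0.0017] yaw 0.0009 rows 1 w 0.0481 t 21.3 tilt [ 0.0012 -0.0005]
```

Seated on the pad (about 11 N). Release and rise.

Emit:
jog_arm([
  {"delta_pos": [0,0.001,-0.002],"yaw": 0,"fingers": 0},
  {"delta_pos": [0,0.001,-0.002],"yaw": 0,"fingers": 0.75},
  {"delta_pos": [0,0.001,-0.002],"yaw": 0,"fingers": 0.85},
  {"delta_pos": [0,0.001,-0.002],"yaw": 0,"fingers": 0.85},
  {"delta_pos": [0,0.001,-0.002],"yaw": 0,"fingers": 0.85},
  {"delta_pos": [0,0.001,-0.002],"yaw": 0,"fingers": 0.85},
  {"delta_pos": [0,0.001,-0.1],"yaw": 0,"fingers": 0.85},
  {"delta_pos": [0,0.001,-0.25],"yaw": 0,"fingers": 0.85},
  {"delta_pos": [0,0.001,-0.4],"yaw": 0,"fingers": 0.7},
  {"delta_pos": [0,0.001,-0.4],"yaw": 0,"fingers": 0.6},
  {"delta_pos": [0,0.001,-0.4],"yaw": 0,"fingers": 0.6},
])

```text
clock: 22.4
eef_pos: [0.4455, -0.1222, 0.0997]
tool_rot: [0.68, 0.733, 0.001, 0.001]
ft_force: [0.2, -0.5, -0.4]
grip_width: 0.0515
grasp_force: 0.0
```

```bash
python3 go.py 440 130 70 -5; cat > plate.py <<'E'
from meas import *
c=cam('wrist','w12.png'); P=cloud(c); x,y,z=P[...,0],P[...,1],P[...,2]; V=c['image'].max(-1).astype(int)
m=(np.abs(z-.032)<.004)&(np.hypot(x-.443,y+.094)<.07)
s=proj(c,[[.4385,-.08,.032]])[0].astype(int)
l=cv2.connectedComponents(m.astype(np.uint8),connectivity=4)[1]; comp(c,l==l[s[1],s[0]],tuple(s),'plate',.032); print('z',np.median(z[l==l[s[1],s[0]]]))
s=proj(c,[[.393,-.09,.006]])[0].astype(int)
comp(c,((V<80)|m)&(np.hypot(x-.442,y+.095)<.09),tuple(s),'foot',.006)
E
python3 plate.py
```

```text
pos [ 445.5 -122.2   99.7] yA 4.34 delta [0.8398 0.0451 0.0983] yaw 0.2076 rows 6 w 0.0515 t 22.4 tilt [ 0.0032 -0.0009]
plate c 442.1 -93.6 size 50.1 80.2 yaw 5.92 px 234 129 66 101
z 0.03232228350049124
foot seed miss
```

View pics/w12.png

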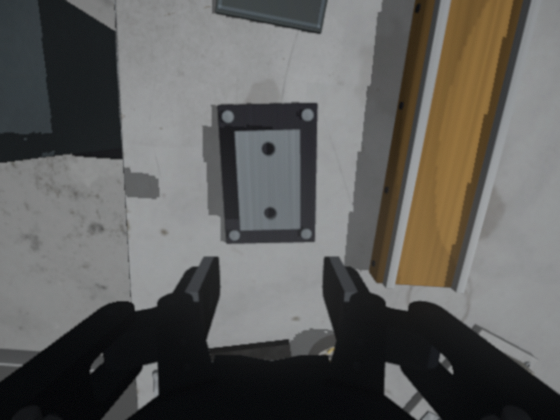

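The plate lies flat on the pad, with plate centre (267,180), measured at (442.1,-93.6), yaw 5.9°, top 32 mm, against the seat at (442.9,-93.8), 5.6°. That is good. I see I've gone over the 14-picture viewing limit (17 viewed), so I'll use numbers only from here. Next is the punch.

Emit:
jog_arm([
  {"delta_pos": [0.15,0.01,0],"yaw": 0.05,"fingers": 0.6},
  {"delta_pos": [0.3,0.02,0],"yaw": 0.1,"fingers": 0.6},
  {"delta_pos": [0.45,0.03,0],"yaw": 0.15,"fingers": 0.6},
  {"delta_pos": [0.6,0.04,0],"yaw": 0.2,"fingers": 0.6},
  {"delta_pos": [0.75,0.045,0.03],"yaw": 0.208,"fingers": 0.6},
  {"delta_pos": [0.855,0.045,0.1],"yaw": 0.208,"fingers": 0.6},
  {"delta_pos": [0.855,0.045,0.18],"yaw": 0.208,"fingers": 0.6},
  {"delta_pos": [0.855,0.045,0.18],"yaw": 0.208,"fingers": 0.6},
  {"delta_pos": [0.855,0.045,0.18],"yaw": 0.208,"fingers": 0.6},
])

```text
clock: 23.35
eef_pos: [0.4366, 0.1342, 0.0432]
tool_rot: [0.737, 0.675, -0.002, -0.001]
ft_force: [0.9, -0.5, 0.8]
grip_width: 0.0512
grasp_force: 0.0
```

```bash
cat > blk.py <<'E'
import sys; from meas import *
def top(zt,xy,zlo=.004,n='wrist'):
    "rect of the depth points on a block top at height zt near xy"
    c=cam(n); P=cloud(c); m=(np.abs(P[...,2]-zt)<zlo)&(np.hypot(P[...,0]-xy[0],P[...,1]-xy[1])<.06)
    l,st=cv2.connectedComponentsWithStats(m.astype(np.uint8),connectivity=4)[1:3]; k=1+np.argmax(st[1:,4]); Q=P[l==k]
    v,u=np.argwhere(l==k)[len(Q)//2]; comp(c,l==k,(u,v),n,zt); print('z med',np.round(np.median(Q[:,2])*1000,1),'sd',np.round(Q[:,2].std()*1000,1),len(Q))
if __name__=='__main__': a=list(map(float,sys.argv[1:4])); top(a[0],a[1:],n=sys.argv[4] if len(sys.argv)>4 else 'wrist')
E
python3 blk.py .026 .44 .135; python3 blk.py .034 .44 .065; python3 go.py 440 135 -21 -5
```

```text
wrist c 440.0 135.8 size 29.9 60.0 yaw -4.94 px 252 190 46 86
z med 26.3 sd 0.7 3833
wrist c 441.2 67.9 size 23.3 37.0 yaw -3.54 px 266 305 34 46
z med 34.3 sd 0.9 1467
pos [438.7 134.3  44.9] yA -5.09 delta [0.0028 0.004  0.2197] yaw -0.0020 rows 2 w 0.0512 t 23.45 tilt [ 0.     -0.0001]
```

Emit:
jog_arm([
  {"delta_pos": [0.003,0.004,0.12],"yaw": 0,"fingers": 0.6},
  {"delta_pos": [0.003,0.004,0.2],"yaw": 0,"fingers": 0.6},
  {"delta_pos": [0.003,0.004,0.222],"yaw": 0,"fingers": 0.6},
  {"delta_pos": [0.003,0.004,0.222],"yaw": 0,"fingers": 0.5},
  {"delta_pos": [0.003,0.004,0.222],"yaw": 0,"fingers": 0.5},
  {"delta_pos": [0.003,0.004,0.222],"yaw": 0,"fingers": 0},
  {"delta_pos": [0.003,0.004,0.222],"yaw": 0,"fingers": 0},
  {"delta_pos": [0.003,0.004,0.222],"yaw": 0,"fingers": 0},
  {"delta_pos": [0.003,0.004,0.222],"yaw": 0,"fingers": 0},
  {"delta_pos": [0.003,0.004,0.222],"yaw": 0,"fingers": 0},
])

```text
clock: 24.45
eef_pos: [0.4413, 0.136, -0.0202]
tool_rot: [0.737, 0.675, 0.002, 0.001]
ft_force: [-0.8, -0.8, 6.7]
grip_width: 0.0285
grasp_force: 60.4
```

```bash
python3 go.py 590.8 -84.6 20 -3; python3 go.py 590.8 -84.6 90 -3
```

```text
pos [441.3 136.  -20.2] yA -5.02 delta [-0.6887  0.5612 -0.1328] yaw -0.0449 rows 6 w 0.0285 t 24.45 tilt [0.0035 0.0007]
pos [441.3 136.  -20.2] yA -5.02 delta [-0.6885  0.562  -0.3662] yaw -0.0449 rows 6 w 0.0285 t 24.45 tilt [0.0035 0.0007]
```

Emit:
jog_arm([
  {"delta_pos": [0,0,-0.12],"yaw": 0,"fingers": 0},
  {"delta_pos": [0,0,-0.27],"yaw": 0,"fingers": 0},
  {"delta_pos": [-0.1,0.08,-0.35],"yaw": 0,"fingers": 0},
  {"delta_pos": [-0.22,0.18,-0.35],"yaw": -0.02,"fingers": 0},
  {"delta_pos": [-0.34,0.28,-0.35],"yaw": -0.045,"fingers": 0},
  {"delta_pos": [-0.46,0.38,-0.35],"yaw": -0.045,"fingers": 0},
  {"delta_pos": [-0.58,0.47,-0.35],"yaw": -0.045,"fingers": 0},
  {"delta_pos": [-0.66,0.54,-0.35],"yaw": -0.045,"fingers": 0},
  {"delta_pos": [-0.689,0.561,-0.3],"yaw": -0.045,"fingers": 0},
  {"delta_pos": [-0.689,0.561,-0.2],"yaw": -0.045,"fingers": 0},
  {"delta_pos": [-0.689,0.561,-0.133],"yaw": -0.045,"fingers": 0},
  {"delta_pos": [-0.689,0.561,-0.133],"yaw": -0.045,"fingers": 0},
])

```text
clock: 25.65
eef_pos: [0.5851, -0.084, 0.0139]
tool_rot: [0.725, 0.689, -0.003, -0.004]
ft_force: [0.4, 0.1, -2.3]
grip_width: 0.0285
grasp_force: 59.8
```

```bash
python3 go.py 590.8 -84.3 0.5 -3; python3 blk.py .066 .59 -.085 
```

```text
pos [585.1 -84.   13.9] yA -2.97 delta [-0.0002  0.0195  0.0446] yaw 0.0007 rows 1 w 0.0285 t 25.65 tilt [-0.0087  0.0015]
wrist c 569.1 -82.7 size 7.3 26.3 yaw -1.47 px 223 261 18 53
z med 66.1 sd 2.4 213
```

Let it settle, then read.

Emit:
jog_arm([
  {"delta_pos": [0,0,0],"yaw": 0,"fingers": 0},
  {"delta_pos": [0,0,0],"yaw": 0,"fingers": 0},
  {"delta_pos": [0,0,0],"yaw": 0,"fingers": 0},
  {"delta_pos": [0,0,0],"yaw": 0,"fingers": 0},
])

```text
clock: 26.1
eef_pos: [0.59, -0.0849, 0.019]
tool_rot: [0.725, 0.688, 0.001, 0.001]
ft_force: [0.2, -0.1, -1.7]
grip_width: 0.0284
grasp_force: 59.8
```

```bash
python3 go.py 590.8 -84.3 0.5 -3; python3 blk.py .064 .59 -.075 
```

```text
pos [590.  -84.9  19. ] yA -2.98 delta [0.0023 0.0024 0.0617] yaw 0.0004 rows 1 w 0.0284 t 26.1 tilt [ 0.0019 -0.0003]
wrist c 590.6 -85.3 size 42.4 61.4 yaw -3.06 px 225 220 92 118
z med 65.5 sd 0.9 7519
```

Emit:
jog_arm([
  {"delta_pos": [0.003,0.002,0.03],"yaw": 0,"fingers": 0},
  {"delta_pos": [0.003,0.002,0.055],"yaw": 0,"fingers": 0},
  {"delta_pos": [0.003,0.002,0.062],"yaw": 0,"fingers": 0},
  {"delta_pos": [0.003,0.002,0.062],"yaw": 0,"fingers": 0},
  {"delta_pos": [0.003,0.002,0.062],"yaw": 0,"fingers": 0},
  {"delta_pos": [0.003,0.002,0.062],"yaw": 0,"fingers": 0.5},
  {"delta_pos": [0.003,0.002,0.062],"yaw": 0,"fingers": 0.6},
  {"delta_pos": [0.003,0.002,0.062],"yaw": 0,"fingers": 0.6},
  {"delta_pos": [0.003,0.002,-0.05],"yaw": 0,"fingers": 0.6},
  {"delta_pos": [0.003,0.002,-0.2],"yaw": 0,"fingers": 0.6},
  {"delta_pos": [0.003,0.002,-0.25],"yaw": 0,"fingers": 0.6},
  {"delta_pos": [0.003,0.002,-0.25],"yaw": 0,"fingers": 0.6},
])

```text
clock: 27.35
eef_pos: [0.5926, -0.0845, 0.0962]
tool_rot: [0.725, 0.688, 0.002, 0.003]
ft_force: [-0.5, -0.2, -0.9]
grip_width: 0.0514
grasp_force: 0.0
```

```bash
python3 blk.py .046 .59 -.085; python3 go.py 440 66 45 -5
```

```text
wrist c 590.6 -84.3 size 29.9 59.8 yaw -3.03 px 247 184 40 75
z med 46.3 sd 0.7 2895
pos [590.9 -84.2  93.9] yA -2.99 delta [ 0.4739 -0.5289  0.1615] yaw 0.0447 rows 5 w 0.0512 t 27.4 tilt [ 0.0028 -0.0004]
```

The punch is back at (590.6,-84.3), yaw -3.0°, top at 46 mm, the same as before. Now the anvil.

Emit:
jog_arm([
  {"delta_pos": [0.1,-0.11,-0.02],"yaw": 0.02,"fingers": 0.6},
  {"delta_pos": [0.2,-0.22,-0.02],"yaw": 0.045,"fingers": 0.6},
  {"delta_pos": [0.3,-0.33,0],"yaw": 0.045,"fingers": 0.6},
  {"delta_pos": [0.4,-0.44,0.03],"yaw": 0.045,"fingers": 0.6},
  {"delta_pos": [0.474,-0.529,0.09],"yaw": 0.045,"fingers": 0.6},
  {"delta_pos": [0.474,-0.529,0.15],"yaw": 0.045,"fingers": 0.6},
  {"delta_pos": [0.474,-0.529,0.162],"yaw": 0.045,"fingers": 0.6},
  {"delta_pos": [0.474,-0.529,0.162],"yaw": 0.045,"fingers": 0.6},
  {"delta_pos": [0.474,-0.529,0.162],"yaw": 0.045,"fingers": 0.6},
  {"delta_pos": [0.474,-0.529,0.162],"yaw": 0.045,"fingers": 0.6},
])

```text
clock: 28.4
eef_pos: [0.4399, 0.0658, 0.0448]
tool_rot: [0.738, 0.675, 0.0, 0.0]
ft_force: [-0.3, -0.4, -0.0]
grip_width: 0.0512
grasp_force: 0.0
```

```bash
python3 blk.py .034 .44 .065; python3 go.py 440.5 65.5 -21.5 -5
```

```text
wrist c 441.5 67.1 size 23.9 34.8 yaw -3.26 px 253 212 38 52
z med 34.4 sd 0.8 1855
pos [439.9  65.8  44.8] yA -5.08 delta [-0.001   0.0018  0.2211] yaw -0.0018 rows 2 w 0.0513 t 28.45 tilt [0.0013 0.0002]
```

```bash
python3 go.py 441.5 67.1 -21.5 -3.4
```

```text
pos [439.9  65.8  44.8] yA -5.08 delta [0.0047 0.0046 0.2211] yaw -0.0374 rows 2 w 0.0513 t 28.45 tilt [0.0013 0.0002]
```

Emit:
jog_arm([
  {"delta_pos": [0.005,0.0045,0.12],"yaw": -0.037,"fingers": 0.6},
  {"delta_pos": [0.005,0.0045,0.2],"yaw": -0.037,"fingers": 0.6},
  {"delta_pos": [0.005,0.0045,0.221],"yaw": -0.037,"fingers": 0.6},
  {"delta_pos": [0.005,0.0045,0.221],"yaw": -0.037,"fingers": 0.5},
  {"delta_pos": [0.005,0.0045,0.221],"yaw": -0.037,"fingers": 0.5},
  {"delta_pos": [0.005,0.0045,0.221],"yaw": -0.037,"fingers": 0},
  {"delta_pos": [0.005,0.0045,0.221],"yaw": -0.037,"fingers": 0},
  {"delta_pos": [0.005,0.0045,0.221],"yaw": -0.037,"fingers": 0},
  {"delta_pos": [0.005,0.0045,0.221],"yaw": -0.037,"fingers": 0},
  {"delta_pos": [0.005,0.0045,0.221],"yaw": -0.037,"fingers": 0},
])

```text
clock: 29.45
eef_pos: [0.4419, 0.0678, -0.0205]
tool_rot: [0.727, 0.686, 0.001, 0.001]
ft_force: [-0.3, -0.2, 6.6]
grip_width: 0.0229
grasp_force: 59.7
```

```bash
python3 go.py 592.4 -140.4 20 2.3
```

```text
pos [441.9  67.8 -20.5] yA -3.35 delta [-0.6633  0.5417 -0.1336] yaw -0.1256 rows 6 w 0.0229 t 29.45 tilt [0.0034 0.0004]
```

Emit:
jog_arm([
  {"delta_pos": [0,0,-0.12],"yaw": 0,"fingers": 0},
  {"delta_pos": [0,0,-0.27],"yaw": 0,"fingers": 0},
  {"delta_pos": [-0.1,0.08,-0.38],"yaw": -0.03,"fingers": 0},
  {"delta_pos": [-0.22,0.18,-0.38],"yaw": -0.06,"fingers": 0},
  {"delta_pos": [-0.34,0.28,-0.38],"yaw": -0.09,"fingers": 0},
  {"delta_pos": [-0.46,0.38,-0.38],"yaw": -0.126,"fingers": 0},
  {"delta_pos": [-0.57,0.47,-0.38],"yaw": -0.126,"fingers": 0},
  {"delta_pos": [-0.64,0.53,-0.38],"yaw": -0.126,"fingers": 0},
  {"delta_pos": [-0.664,0.542,-0.38],"yaw": -0.126,"fingers": 0},
  {"delta_pos": [-0.664,0.542,-0.3],"yaw": -0.126,"fingers": 0},
  {"delta_pos": [-0.664,0.542,-0.2],"yaw": -0.126,"fingers": 0},
  {"delta_pos": [-0.664,0.542,-0.15],"yaw": -0.126,"fingers": 0},
])

```text
clock: 30.65
eef_pos: [0.5884, -0.1397, 0.0205]
tool_rot: [0.693, 0.721, -0.001, -0.002]
ft_force: [-0.4, -0.3, -1.1]
grip_width: 0.0227
grasp_force: 59.3
```

Emit:
jog_arm([
  {"delta_pos": [0,0,0],"yaw": 0,"fingers": 0},
  {"delta_pos": [0,0,0],"yaw": 0,"fingers": 0},
  {"delta_pos": [0,0,0],"yaw": 0,"fingers": 0},
  {"delta_pos": [0,0,0],"yaw": 0,"fingers": 0},
])

```text
clock: 31.05
eef_pos: [0.5921, -0.1408, 0.0247]
tool_rot: [0.693, 0.721, 0.001, 0.001]
ft_force: [0.3, 0.1, -0.8]
grip_width: 0.0227
grasp_force: 59.3
```

```bash
python3 go.py 592.4 -141 0 2.3
```

```text
pos [ 592.1 -140.8   24.7] yA 2.33 delta [-0.0005  0.0006  0.0822] yaw 0.0008 rows 1 w 0.0227 t 31.05 tilt [ 0.0028 -0.0006]
```

Emit:
jog_arm([
  {"delta_pos": [0,0,0.045],"yaw": 0,"fingers": 0},
  {"delta_pos": [0,0,0.075],"yaw": 0,"fingers": 0},
  {"delta_pos": [0,0,0.083],"yaw": 0,"fingers": 0},
  {"delta_pos": [0,0,0.083],"yaw": 0,"fingers": 0},
  {"delta_pos": [0,0,0.083],"yaw": 0,"fingers": 0},
  {"delta_pos": [0,0,0.083],"yaw": 0,"fingers": 0.5},
  {"delta_pos": [0,0,0.083],"yaw": 0,"fingers": 0.6},
  {"delta_pos": [0,0,0.083],"yaw": 0,"fingers": 0.6},
  {"delta_pos": [0,0,-0.05],"yaw": 0,"fingers": 0.6},
  {"delta_pos": [0,0,-0.2],"yaw": 0,"fingers": 0.6},
  {"delta_pos": [0,0,-0.25],"yaw": 0,"fingers": 0.6},
  {"delta_pos": [0,0,-0.25],"yaw": 0,"fingers": 0.6},
])

```text
clock: 32.25
eef_pos: [0.5936, -0.1414, 0.1013]
tool_rot: [0.693, 0.721, 0.002, 0.003]
ft_force: [-0.5, -0.4, -0.6]
grip_width: 0.0517
grasp_force: 0.0
```

```bash
python3 blk.py .054 .592 -.141; python3 blk.py .054 .592 -.141 side; python3 blk.py .046 .59 -.085;python3 blk.py .032 .442 -.094 side; python3 blk.py .032 .442 -.094 scene; python3 go.py 480 -50 200 0
```

```text
wrist c 591.6 -141.3 size 23.5 34.4 yaw 2.93 px 251 201 32 44
z med 54.3 sd 0.8 1344
side c 589.7 -147.9 size 24.1 38.6 yaw -0.03 px 271 210 15 12
z med 52.7 sd 1.1 128
wrist c 590.5 -85.1 size 29.9 59.2 yaw -3.01 px 250 104 48 87
z med 46.3 sd 0.7 3412
side c 442.1 -99.3 size 50.7 84.5 yaw 6.03 px 188 206 31 25
z med 30.8 sd 1.1 547
scene c 437.2 -79.2 size 53.1 53.7 yaw -84.21 px 306 256 25 26
z med 32.3 sd 1.3 378
pos [ 589.5 -140.5   95.7] yA 2.32 delta [ 0.3164 -0.3539 -0.3458] yaw 0.0515 rows 4 w 0.0510 t 32.5 tilt [-0.004   0.0009]
```

The anvil is back at (591.6,-141.3) against about (592,-141) before, upright, and the punch is unmoved. I'll rise clear, then hand in.

Emit:
jog_arm([
  {"delta_pos": [0,0,-0.15],"yaw": 0,"fingers": 0.6},
  {"delta_pos": [0,0,-0.3],"yaw": 0,"fingers": 0.6},
  {"delta_pos": [0,0,-0.35],"yaw": 0,"fingers": 0.6},
  {"delta_pos": [0,0,-0.35],"yaw": 0,"fingers": 0.6},
  {"delta_pos": [0,0,-0.35],"yaw": 0,"fingers": 0.6},
  {"delta_pos": [0,0,-0.35],"yaw": 0,"fingers": 0.6},
])

```text
clock: 33.1
eef_pos: [0.5895, -0.1405, 0.2001]
tool_rot: [0.693, 0.721, -0.001, -0.002]
ft_force: [0.2, 1.0, -0.6]
grip_width: 0.0514
grasp_force: 0.0
```

```bash
python3 blk.py .032 .442 -.094; python3 -c "
from workcell import bot
print(bot.job_done())"
```

```text
wrist c 443.5 -93.7 size 52.3 79.5 yaw 6.08 px 110 106 59 77
z med 32.2 sd 0.9 3358
the job is handed in; nothing more can be done
None
```

The job is handed in at 33 s: the plate lies flat, centred and lengthwise on the pad, and the punch and anvil stand back in the lane where they were, each within about 1 mm by the wrist camera; I viewed 17 pictures, over the 14 allowed.

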